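Close up the dental bench for the night

ROBOT

A 7-joint arm with a two-finger parallel gripper is mounted at the origin on the work surface. World frame = base frame: x ahead of the robot, y to its left, z up, the work surface at z = 0. Lengths are in m, angles in rad, forces in N, time in s.
With the tool pointing down it reaches from about 0.425 to 0.925 m from the base axis. Payload 6.8 kg.
Tool frame: the origin (TCP) lies at the very end of the fingers, on their centre line; the grasp point (between the pads) lies 19 mm behind it; z points along the fingers, y is the line along which they close (so a half turn about z gives the same grasp; the last joint's range is limited). The gripper opens to 85 mm and grips with 20 to 120 N. Pads are 22 mm wide; open, the fingers measure 114 mm over their backs; the gripper's body (76 mm by 85 mm) begins 54 mm behind the grasp point. The pads swing forward as they close: fully open they stand 13 mm farther back than shut.
Start: joints at [-1.43, 0.477, 0.022, 1.555, -0.011, 1.109, -0.083], TCP at [0.166, 0.654, 0.231] pointing down, gripper open.
Joint ranges: [-2.96, 2.96], [-0.34, 2.1], [-1.41, 1.46], [0.24, 2.44], [-1.37, 4.51], [0.17, 1.92], [-2.96, 2.96]. Speed limits (rad/s): [2.39, 2.39, 3.14, 3.14, 3.14, 3.14, 3.14].

INTERFACE

Orientations are given as a unit quaternion [w, x, y, z].
In Python, from station import bot gives the robot as it stands.
- The arm moves only by the tool drive_effector, called after ">>>" as name(argument=value, ...), one argument or row to a line, values as JSON. Schema: {"type":"object","properties":{"offsets":{"type":"array","items":{"type":"array","items":{"type":"number"},"minItems":5,"maxItems":5},"minItems":1,"maxItems":20},"grip_n":{"type":"number"},"only":{"type":"string"},"quiet":{"type":"boolean"},"lines":{"type":"string"}},"required":["offsets"],"additionalProperties":false}. offsets is a list of rows, 1 to 20 of them, each of 5 numbers: dx, dy, dz in m, then a turn about the tool's z in rad, then the opening from 0.0 (shut) to 1.0 (fully open); each row shifts and turns the commanded pose from where the row before left it, along the tool's axes as they then stand; what a row does not reach is not made up. A row lasts 1/10 s, in which the tool goes at most 0.05 m and 0.15 rad, less where a joint would pass 70% of its speed; a pose out of reach is approached as far as the arm can. The fingers move at their own pace and stop on an object; grip_n is the grip in N (left out, the last holds). Time passes only in rows, so rows that do not move let the fingers close. The tool returns the time, the measured TCP pose, the force, the opening and the grip force at its end. only (a regular expression) keeps the lines of the reply that match it, lines (a string "A,B") keeps lines A to B, and quiet returns only ok. Input that does not fit is refused with a message, and nothing moves.
- bot.get_obs(): the state, without advancing time (a new reading comes with each control period).
- bot.read_camera(name): name is "side" or "top" or "wrist"; returns the picture (420x560x3 uint8, blue, green, red); there is no depth.
- bot.camera_info(name): a dict with "vertical_fov" (degrees; the focal length in pixels is half the picture's height over the tangent of half this angle, whatever the lens; pixels are square), "cx", "cy" (the principal point, pixels), "view" (4x4, takes a point from world to camera coordinates); the wrist camera has in their place "hand_eye" (4x4, takes a point from camera to tool coordinates, whose origin is the TCP and whose axes are the flange's). Camera axes: x right, y up, looking along -z (the intrinsics and any distortion apply to the point x, -y, -z); pixel columns grow to the right and rows downward; lengths in m; the calibration is good to about 2 mm. A picture is of the moment at which its call begins: read the wrist's pose just before it. camera_info takes no time and is no camera call.
- bot.hand_in(): hands the job in; it is judged then, once.
The state is a dict: "t": time; "q": joint angles; "joint_vel": joint speeds; "joint_torque": joint torques, N m; "eef_pos": TCP position; "tool_rot": TCP orientation; "contact_force": force on the tool from outside, world axes, zero at the start; "torque": the same for the moment, N m; "gripper_width": opening from 0.0 (shut) to 1.0 (fully open); "grasp_force": force on a finger pad.
Only numpy, scipy, OpenCV 4.12 (cv2) and the standard library are available. Lean on these libraries where they do the work, as an engineer would, in place of code of your own. Each camera call takes 0.05 s, during which the arm holds its last target. There are 200 camera calls.

TASK

Close up the bench for the night: put each crown that lies out into a job pot of its own, then shut all three job pots, empty or not, by setting on each the mouth-down cover of the same diameter, rim on rim, centred and level. Lay every handpiece level in the notched rest, and leave the tooth-arch model, the wax tin and the carver where they are.

Things in the scene. Friction and masses are not known exactly. Their poses are not given: they have to be found in the camera images.
- pot_s: The small job pot: white glazed round straight-sided pot standing mouth-up, 48 mm outside diameter, 26 mm tall, wall 5 mm, floor 5 mm thick, 160 g, loose. Origin at the centre of its underside, z up through the open mouth (rim 26 mm above the origin).
- pot_m: The middle job pot: white glazed round straight-sided pot standing mouth-up, 56 mm outside diameter, 26 mm tall, wall 5 mm, floor 5 mm thick, 160 g, loose. Origin at the centre of its underside, z up through the open mouth (rim 26 mm above the origin).
- pot_l: The large job pot: white glazed round straight-sided pot standing mouth-up, 64 mm outside diameter, 26 mm tall, wall 5 mm, floor 5 mm thick, 160 g, loose. Origin at the centre of its underside, z up through the open mouth (rim 26 mm above the origin).
- cover_s: The small cover: white glazed round straight-sided pot standing mouth-down, 48 mm outside diameter, 32 mm tall, wall 5 mm, about 120 g, loose, flat closed top. Origin at the centre of its rim (the open end, which faces down); z points up to the closed top.
- cover_m: The middle cover: white glazed round straight-sided pot standing mouth-down, 56 mm outside diameter, 32 mm tall, wall 5 mm, about 120 g, loose, flat closed top. Origin at the centre of its rim (the open end, which faces down); z points up to the closed top.
- cover_l: The large cover: white glazed round straight-sided pot standing mouth-down, 64 mm outside diameter, 32 mm tall, wall 5 mm, about 120 g, loose, flat closed top. Origin at the centre of its rim (the open end, which faces down); z points up to the closed top.
- crown0: A tooth crown on a short pinkish stub, standing: square block 14 x 14 mm, 20 mm tall, 15 g, loose; may be absent. Origin at the centre of its underside, z up to the white crown, x and y along its sides.
- crown1: A tooth crown on a short pinkish stub, standing: square block 14 x 14 mm, 20 mm tall, 15 g, loose; may be absent. Origin at the centre of its underside, z up to the white crown, x and y along its sides.
- crown2: A tooth crown on a short pinkish stub, standing: square block 14 x 14 mm, 20 mm tall, 15 g, loose; may be absent. Origin at the centre of its underside, z up to the white crown, x and y along its sides.
- handpiece0: A metal lab handpiece, lying; may be absent. Round core 16 mm in diameter, 150 mm long, 120 g, with two dark hexagonal bands (20 mm across flats, 10 mm long, centred 24 mm either side of the middle) that stop it rolling and hold its axis 10 mm above the bench; thin nose on the +x end. Origin mid-length on the axis, x along the axis.
- handpiece1: A metal lab handpiece, lying; may be absent. Round core 16 mm in diameter, 150 mm long, 120 g, with two dark hexagonal bands (20 mm across flats, 10 mm long, centred 24 mm either side of the middle) that stop it rolling and hold its axis 10 mm above the bench; thin nose on the +x end. Origin mid-length on the axis, x along the axis.
- handpiece2: A metal lab handpiece, lying; may be absent. Round core 16 mm in diameter, 150 mm long, 120 g, with two dark hexagonal bands (20 mm across flats, 10 mm long, centred 24 mm either side of the middle) that stop it rolling and hold its axis 10 mm above the bench; thin nose on the +x end. Origin mid-length on the axis, x along the axis.
- rest: Black handpiece rest, fixed to the bench: base 124 x 158 mm, 8 mm thick, with two upright 14 mm rails at x = -50 and +50 mm. Each rail has three 90 degree v notches, open upward, at y = +52, 0 and -52 mm, 34 mm wide at the top, tops 51 mm above the bench. A handpiece lies along x, its bare core in two facing notches, its bands between the rails. Origin: centre of the underside.
- notch0 (a point): Where the middle of a handpiece seated in the rest lies: 45 mm above the bench, midway between the rails, at y = +52 mm of the rest. x along the handpiece, z up.
- notch1 (a point): Where the middle of a handpiece seated in the rest lies: 45 mm above the bench, midway between the rails, at y = +0 mm of the rest. x along the handpiece, z up.
- notch2 (a point): Where the middle of a handpiece seated in the rest lies: 45 mm above the bench, midway between the rails, at y = -52 mm of the rest. x along the handpiece, z up.
- arch_model: Bystander: plaster tooth-arch model, 42 x 50 mm, 24 mm tall, loose. Origin at the centre of its underside.
- wax_tin: Bystander: flat round steel tin, 42 mm in diameter, 16 mm tall, loose. Origin at the centre of its underside.
- carver: Bystander: thin steel carver, 165 mm long, 6 mm thick, loose. Origin under its handle's centre, x along it.

How it is judged:
At the end, for the whole second after the job is handed in: Each crown present in a pot of its own; each pot upright with its own-diameter cover mouth-down on its rim, within 5 mm of centre, level to 0.06 rad; each handpiece present in facing notches, within 5 mm across and in height, 22 mm along, level to 0.07 rad; all at rest (horizontal distance between cover_s and pot_s below 0.005 m and z of cover_s in the frame of pot_s between 0.023 and 0.029 m and angle between each of cover_s, pot_s, cover_m, pot_m, cover_l, pot_l's own z axis and vertical below 0.06 rad and linear speed of each of cover_s, cover_m, cover_l, crown0, crown1, crown2, handpiece0, handpiece1, handpiece2 below 0.02 m/s and height (world z) of each of pot_s, pot_m, pot_l below 0.006 m and horizontal distance between cover_m and pot_m below 0.005 m and z of cover_m in the frame of pot_m between 0.023 and 0.029 m and horizontal distance between cover_l and pot_l below 0.005 m and z of cover_l in the frame of pot_l between 0.023 and 0.029 m and ((horizontal distance between crown0 and pot_s below 0.022 m and height (world z) of crown0 below 0.02 m) or (horizontal distance between crown0 and pot_m below 0.026 m and height (world z) of crown0 below 0.02 m) or (horizontal distance between crown0 and pot_l below 0.03 m and height (world z) of crown0 below 0.02 m)) and ((horizontal distance between crown1 and pot_s below 0.022 m and height (world z) of crown1 below 0.02 m) or (horizontal distance between crown1 and pot_m below 0.026 m and height (world z) of crown1 below 0.02 m) or (horizontal distance between crown1 and pot_l below 0.03 m and height (world z) of crown1 below 0.02 m)) and ((horizontal distance between crown2 and pot_s below 0.022 m and height (world z) of crown2 below 0.02 m) or (horizontal distance between crown2 and pot_m below 0.026 m and height (world z) of crown2 below 0.02 m) or (horizontal distance between crown2 and pot_l below 0.03 m and height (world z) of crown2 below 0.02 m)) and horizontal distance between crown0 and crown1 above 0.045 m and horizontal distance between each of crown0, crown1 and crown2 above 0.045 m and ((y of handpiece0 in the frame of notch0 between -0.005 and 0.005 m and z of handpiece0 in the frame of notch0 between -0.005 and 0.005 m and x of handpiece0 in the frame of notch0 between -0.022 and 0.022 m) or (y of handpiece0 in the frame of notch1 between -0.005 and 0.005 m and z of handpiece0 in the frame of notch1 between -0.005 and 0.005 m and x of handpiece0 in the frame of notch1 between -0.022 and 0.022 m) or (y of handpiece0 in the frame of notch2 between -0.005 and 0.005 m and z of handpiece0 in the frame of notch2 between -0.005 and 0.005 m and x of handpiece0 in the frame of notch2 between -0.022 and 0.022 m)) and angle between handpiece0's own x axis and vertical between 1.5 and 1.64 rad and ((y of handpiece1 in the frame of notch0 between -0.005 and 0.005 m and z of handpiece1 in the frame of notch0 between -0.005 and 0.005 m and x of handpiece1 in the frame of notch0 between -0.022 and 0.022 m) or (y of handpiece1 in the frame of notch1 between -0.005 and 0.005 m and z of handpiece1 in the frame of notch1 between -0.005 and 0.005 m and x of handpiece1 in the frame of notch1 between -0.022 and 0.022 m) or (y of handpiece1 in the frame of notch2 between -0.005 and 0.005 m and z of handpiece1 in the frame of notch2 between -0.005 and 0.005 m and x of handpiece1 in the frame of notch2 between -0.022 and 0.022 m)) and angle between handpiece1's own x axis and vertical between 1.5 and 1.64 rad and ((y of handpiece2 in the frame of notch0 between -0.005 and 0.005 m and z of handpiece2 in the frame of notch0 between -0.005 and 0.005 m and x of handpiece2 in the frame of notch0 between -0.022 and 0.022 m) or (y of handpiece2 in the frame of notch1 between -0.005 and 0.005 m and z of handpiece2 in the frame of notch1 between -0.005 and 0.005 m and x of handpiece2 in the frame of notch1 between -0.022 and 0.022 m) or (y of handpiece2 in the frame of notch2 between -0.005 and 0.005 m and z of handpiece2 in the frame of notch2 between -0.005 and 0.005 m and x of handpiece2 in the frame of notch2 between -0.022 and 0.022 m)) and angle between handpiece2's own x axis and vertical between 1.5 and 1.64 rad); the robot touches nothing.
It fails at once if the tooth-arch model is pushed more than 4 cm from its place (distance of arch_model from where it was at the start of the episode above 0.04 m).
It fails at once if the wax tin is pushed more than 4 cm from its place (distance of wax_tin from where it was at the start of the episode above 0.04 m).
It fails at once if the carver is pushed more than 4 cm from its place (distance of carver from where it was at the start of the episode above 0.04 m).
Of crown0, crown1, crown2 only 2 to 3 are there at a start; the rules pass over those that are not, and their reading is None.
Of handpiece0, handpiece1, handpiece2 only 2 to 3 are there at a start; the rules pass over those that are not, and their reading is None.
At some moment in a run one of crown0, crown1, crown2 may be knocked a few centimetres aside while the robot is not near it.
Once in a run the grip may slacken for a moment while it holds something.
It also fails if it takes over 208 s, if anything falls off the work surface, if the arm or the gripper's body presses on something with over 40 N, if the wrist force passes 120 N, or if a joint passes its speed limit or range.

## Working session

There is one attempt and no reset: what is moved stays moved. The work goes in short steps, Python scripts to look and compute and a tool call to move; the robot and the scene stay as the last step left them, time stands still between calls to the robot, and variables do not carry over. Pictures are saved under pics/ and viewed, at most 14 in all, crops included, and the job is handed in when it is done.

```bash
ls; mkdir -p pics
```

Create h.py:
```python
import numpy as np,cv2
from station import bot
```

Run:
```python
from h import *
for n in("side","top","wrist"):
    print(n,bot.camera_info(n)); cv2.imwrite(f"pics/{n}0.png",bot.read_camera(n))
o=bot.get_obs();print(o)
```

```text
pics
station.py
side {'vertical_fov': 48.204169052255715, 'cx': 272.08459010374264, 'cy': 220.22284027014933, 'view': array([[ 0.99600463, -0.08800281,  0.01517475, -0.49716483],
       [ 0.04512871,  0.64264497,  0.76483386, -0.07851103],
       [-0.0770595 , -0.76109326,  0.64404882, -1.0125965 ],
       [ 0.        ,  0.        ,  0.        ,  1.        ]])}
top {'vertical_fov': 51.80259458390261, 'cx': 273.80660576279064, 'cy': 207.66207014275685, 'view': array([[ 0.00941187, -0.99987981, -0.01231991,  0.02698256],
       [ 0.99532214,  0.00818286,  0.0962646 , -0.50925929],
       [-0.09615222, -0.01316831,  0.99527953, -1.27454577],
       [ 0.        ,  0.        ,  0.        ,  1.        ]])}
wrist {'vertical_fov': 70.05882656101845, 'cx': 275.43830485250527, 'cy': 208.77033954349557, 'hand_eye': array([[ 5.83336262e-04,  9.52582201e-01,  3.04280808e-01,
         7.90474448e-02],
       [ 9.99999797e-01, -4.78051521e-04, -4.20508854e-04,
        -7.94431473e-04],
       [-2.55107347e-04,  3.04280991e-01, -9.52582287e-01,
        -1.42555091e-01],
       [ 0.00000000e+00,  0.00000000e+00,  0.00000000e+00,
         1.00000000e+00]])}
{'t': 0.15, 'q': array([-1.43009499,  0.47762919,  0.02234929,  1.55619768, -0.01151158,
        1.10928557, -0.08307716]), 'joint_vel': array([-0.00034977, -0.00242996,  0.00064743, -0.00382233, -0.00024811,
        0.00039362, -0.0003983 ]), 'joint_torque': array([ 2.43823757e-03, -5.96928620e+01,  1.61005821e+00, -2.81493473e+01,
        1.26464854e-02,  6.48490168e-03, -3.12538305e-05]), 'eef_pos': array([0.16610752, 0.65378579, 0.23054764]), 'tool_rot': array([-4.23791798e-05,  1.24063450e-01,  9.92274043e-01, -6.94592885e-04]), 'contact_force': array([-0.28731947, -0.68554737,  0.63638578]), 'torque': array([-0.00454695,  0.06339629,  0.02879481]), 'grasp_force': 0.0, 'gripper_width': 1.0005983251839874}
```

View pics/top0.png

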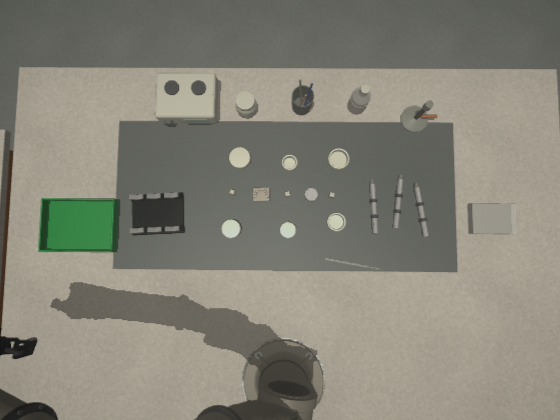

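View pics/side0.png

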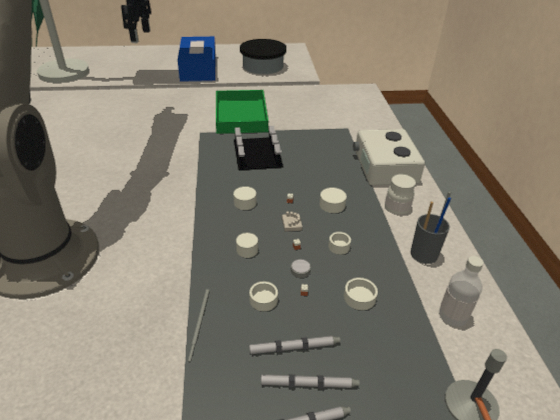

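The top view shows the rest at (157,213), the covers at (239,158) L, (231,229) M and (288,230) S, and the pots at (289,162) S, (338,159) L and (336,222) M. The crowns are at (232,192), (288,194) and (333,195), and three handpieces lie near (374,207), (398,202) and (421,210). The arch is at (261,194), the tin at (311,194) and the carver at (352,264). The side view shows the same layout.

Create h.py:
```python
import numpy as np,cv2
from station import bot
from scipy.spatial.transform import Rotation as R
def cam(name,obs=None):
    i=bot.camera_info(name)
    if name=="wrist":
        o=obs or bot.get_obs(); q=o["tool_rot"]; T=np.eye(4)
        T[:3,:3]=R.from_quat(np.r_[q[1:],q[0]]).as_matrix(); T[:3,3]=o["eef_pos"]
        M=T@i["hand_eye"]
    else: M=np.linalg.inv(i["view"])
    return dict(M=M,f=210/np.tan(np.radians(i["vertical_fov"]/2)),cx=i["cx"],cy=i["cy"])
def ray(c,u,v):
    d=c["M"][:3,:3]@np.array([(u-c["cx"])/c["f"],-(v-c["cy"])/c["f"],-1]); return c["M"][:3,3],d/np.linalg.norm(d)
def plane(c,u,v,z):
    p,d=ray(c,u,v); return p+d*(z-p[2])/d[2]
def tri(*ps):  # (cam,u,v)...
    A=np.zeros((3,3));b=np.zeros(3);rs=[ray(*p) for p in ps]
    for p,d in rs: P=np.eye(3)-np.outer(d,d);A+=P;b+=P@p
    x=np.linalg.solve(A,b); return x,max(np.linalg.norm((np.eye(3)-np.outer(d,d))@(x-p)) for p,d in rs)
def proj(c,X):
    x=np.linalg.inv(c["M"])@np.r_[X,1]; return c["cx"]+c["f"]*x[0]/-x[2],c["cy"]-c["f"]*x[1]/-x[2]
def snap(fn=None):
    o=bot.get_obs();im=bot.read_camera("wrist")
    if fn: cv2.imwrite("pics/"+fn,im); np.save("pics/"+fn+".npy",cam("wrist",o)["M"])
    return cam("wrist",o),im,o
```

Run:
```python
from h import *
c=cam("top");s=cam("side")
P=dict(rest=(157,213,.03),covL=(239,158,.032),covM=(231,229,.032),covS=(288,230,.032),potS=(289,162,.026),potL=(338,159,.026),potM=(336,222,.026),c0=(232,192,.02),c1=(288,194,.02),c2=(333,195,.02),h0=(374,207,.01),h1=(398,202,.01),h2=(421,210,.01),arch=(261,194,.02),tin=(311,194,.016))
for k,(u,v,z) in P.items():
    X=plane(c,u,v,z);print(k,X.round(3),np.round(proj(s,X)))
```

```text
rest [0.49  0.382 0.03 ] [257. 145.]
covL [0.658 0.138 0.032] [332. 194.]
covM [0.443 0.158 0.032] [244. 193.]
covS [ 0.442 -0.011  0.032] [246. 239.]
potS [ 0.648 -0.013  0.026] [340. 237.]
potL [ 0.659 -0.162  0.026] [360. 288.]
potM [ 0.467 -0.155  0.026] [263. 291.]
c0 [0.556 0.159 0.02 ] [289. 194.]
c1 [ 0.551 -0.011  0.02 ] [296. 241.]
c2 [ 0.549 -0.147  0.02 ] [304. 287.]
h0 [ 0.515 -0.272  0.01 ] [294. 345.]
h1 [ 0.531 -0.345  0.01 ] [309. 381.]
h2 [ 0.507 -0.414  0.01 ] [301. 422.]
arch [0.551 0.071 0.02 ] [292. 217.]
tin [ 0.552 -0.081  0.016] [301. 265.]
```

>>> drive_effector(
  offsets=[
    [0,0,0,-0.13,1],
    [0,0,0,-0.119,1],
    [-0.03,-0.04,0,0,1],
    [-0.03,-0.04,0,0,1],
    [-0.03,-0.04,0,0,1],
    [-0.03,-0.04,0,0,1],
    [-0.03,-0.04,0,0,1],
    [-0.03,-0.04,0,0,1],
    [-0.03,-0.04,0,0,1],
    [-0.03,-0.04,0,0,1],
    [-0.03,-0.04,0,0,1],
    [-0.03,-0.04,0,0,1],
    [0,-0.05,0,0,1],
    [0,-0.05,0,0,1],
    [0,-0.05,0,0,1],
    [0,-0.04,0,0,1],
    [0,0,0,0,1],
    [0,0,0,0,1],
  ],
)

```text
t: 1.95
eef_pos: [0.4662, 0.0636, 0.2313]
tool_rot: [0.0, 0.001, 1.0, 0.0]
contact_force: [1.2, 0.2, -0.2]
gripper_width: 1.003
grasp_force: 0.0
```

```bash
python3 -c "
from h import *
snap('wA.png')"
```

>>> drive_effector(
  offsets=[
    [0,-0.05,0,0,1],
    [0,-0.05,0,0,1],
    [0,-0.05,0,0,1],
    [0,-0.05,0,0,1],
    [0,-0.05,0,0,1],
    [0,0,0,0,1],
    [0,0,0,0,1],
  ],
)

```text
t: 2.7
eef_pos: [0.4669, -0.1852, 0.231]
tool_rot: [-0.0, 0.0, 1.0, 0.0]
contact_force: [-0.1, 0.2, -0.9]
gripper_width: 0.998
grasp_force: 0.0
```

```bash
python3 -c "
from h import *
snap('wB.png')"
```

```text
(no output)
```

View pics/wA.png

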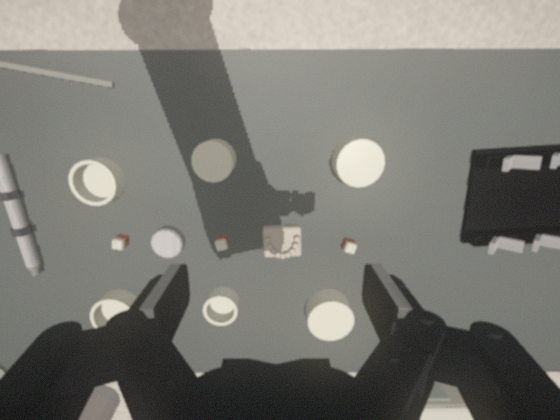

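View pics/wB.png

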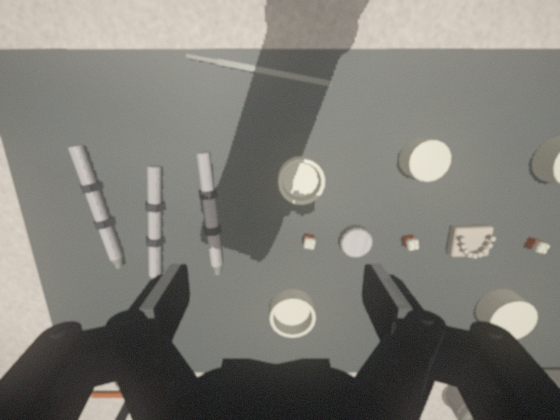

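Wrist A shows the middle cover at (358,163), the shaded small cover at (213,160), the middle pot at (96,183), the small pot at (221,306) and the large cover at (330,315). Its crowns are at (120,242), (221,243) and (350,246). Wrist B shows the handpieces at (97,205), (154,220) and (209,212), and the middle pot at (302,181). Image right is +y and image down is +x.

Add to h.py:
```python
def load(fn):
    c=cam("wrist");c["M"]=np.load("pics/"+fn+".npy");return c,cv2.imread("pics/"+fn)
def blob(im,u,v,r,T,red=False):
    """largest bright contour in the window around u,v"""
    u,v=int(round(u)),int(round(v));x0,y0=max(u-r,0),max(v-r,0)
    w=cv2.GaussianBlur(im[y0:v+r,x0:u+r],(3,3),0)
    m=((w[...,2].astype(int)-w[...,0]>30) if red else cv2.cvtColor(w,cv2.COLOR_BGR2GRAY)>T).astype(np.uint8)
    k,_=cv2.findContours(m,cv2.RETR_EXTERNAL,cv2.CHAIN_APPROX_NONE)
    return max(k,key=cv2.contourArea)+np.array([x0,y0]) if k else None
```

Run:
```python
from h import *
a,A=load("wA.png");b,B=load("wB.png")
for n,pa,pb in(("mat",(300,100),(400,100)),("covM",(358,163),(427,162)),("covMside",(337,170),(408,150)),("hp",(20,200),(154,190))):
    print(n,A[pa[1],pa[0]],B[pb[1],pb[0]])
for n,pa,pb,r,T in(("c0",(350,246),(541,247),12,170),("c1",(221,244),(413,245),12,150),("c2",(118,245),(310,243),12,170),("covS",(213,160),(430,160),36,88),("potM",(96,183),(302,181),36,110),("tin",(167,242),(356,242),20,110)):
    ka,kb=blob(A,*pa,r,T),blob(B,*pb,r,T)
    ea,eb=cv2.minEnclosingCircle(ka),cv2.minEnclosingCircle(kb)
    X,e=tri((a,*ea[0]),(b,*eb[0]));print(n,np.round(ea[0]),np.round(eb[0]),round(ea[1]),round(eb[1]),X.round(4),round(e,4))
for u,v in((97,205),(154,220),(209,212)):
    m=np.zeros(B.shape[:2],np.uint8);m[140:285,u-34:u+28]=1
    g=cv2.cvtColor(B,cv2.COLOR_BGR2GRAY)
    k=blob(B[140:285],u,72,75,100) if 0 else None
    ys,xs=np.nonzero((g>95)&(m>0));print(len(xs),xs.mean(),ys.mean(),plane(b,xs.mean(),ys.mean(),.01).round(4))
```

```text
mat [142 146 148] [134 139 140]
covM [218 234 238] [211 226 230]
covMside [186 201 206] [127 138 143]
hp [93 97 98] [187 191 196]
c0 [350. 248.] [543. 248.] 6 7 [0.5538 0.1604 0.0203] 0.0004
c1 [220. 245.] [413. 245.] 4 7 [ 0.5493 -0.0078  0.0193] 0.0001
c2 [116. 244.] [310. 244.] 6 6 [ 0.5481 -0.1416  0.0199] 0.0
covS [212. 160.] [430. 160.] 50 50 [ 0.438  -0.0088  0.0291] 0.0003
potM [ 96. 182.] [312. 180.] 50 44 [ 0.4622 -0.144   0.0355] 0.0007
tin [166. 242.] [356. 242.] 28 28 [ 0.5482 -0.0802  0.0113] 0.0003
8734 93.21639569498511 212.26791847950537 [ 0.5085 -0.4184  0.01  ]
8615 149.88241439349972 209.87765525246664 [ 0.5053 -0.3456  0.01  ]
6840 200.90190058479533 211.821783625731 [ 0.5078 -0.2808  0.01  ]
```

>>> drive_effector(
  offsets=[
    [-0.045,0.015,0.025,0,1],
    [-0.045,0.015,0.025,0,1],
    [-0.045,0.014,0.03,0,0.45],
    [0,0,0,0,0.45],
    [0,0,0,0,0.45],
  ],
)

```text
t: 3.25
eef_pos: [0.5908, -0.1415, 0.1559]
tool_rot: [-0.002, -0.003, 1.0, 0.0]
contact_force: [-0.2, -0.9, 1.0]
gripper_width: 0.515
grasp_force: 0.0
```

Add to h.py:
```python
def yel(im,u,v,r,t=12):
    u,v=int(round(u)),int(round(v));x0,y0=max(u-r,0),max(v-r,0)
    w=cv2.GaussianBlur(im[y0:v+r,x0:u+r],(5,5),0).astype(int)
    m=(w[...,2]-w[...,0]>t).astype(np.uint8)
    k,_=cv2.findContours(m,cv2.RETR_EXTERNAL,cv2.CHAIN_APPROX_NONE)
    return max(k,key=cv2.contourArea)+np.array([x0,y0])
def circ(c,im,X):
    """silhouette circle of a round thing with its rim centre near X; refine on rim plane"""
    u,v=proj(c,X);k=yel(im,u,v,70)[:,0]
    P=np.array([plane(c,x+0.,y+0.,X[2])[:2] for x,y in k],np.float32)
    (x,y),r=cv2.minEnclosingCircle(P);return np.array([x,y]),r
def crown(c,im,X,T=None):
    u,v=proj(c,X);r=16;u0,v0=int(u),int(v)
    g=cv2.cvtColor(im,cv2.COLOR_BGR2GRAY)[v0-r:v0+r,u0-r:u0+r]
    T=T or cv2.threshold(g,0,255,cv2.THRESH_OTSU)[0]
    k=blob(im,u,v,r,T)[:,0];P=np.array([plane(c,x+0.,y+0.,.02)[:2] for x,y in k],np.float32)
    return cv2.minAreaRect(P),T
```

Run:
```python
from h import *
c,im,o=snap("w1.png");print(o["eef_pos"].round(4))
print(crown(c,im,[.548,-.1416,.02]))
u,v=map(int,proj(c,[.548,-.1416,.02]));cv2.imwrite("pics/w1c.png",cv2.resize(im[v-40:v+40,u-60:u+60],None,fx=5,fy=5))
X=[.467,-.15,.026];print(circ(c,im,X),proj(c,X));X=[.659,-.162,.026];print(circ(c,im,X),proj(c,X))
```

```text
[ 0.5908 -0.1415  0.1559]
(((0.5478113889694214, -0.14304181933403015), (0.014283142052590847, 0.014376216568052769), 79.03153991699219), 117.0)
(array([ 0.46607289, -0.15569305]), 0.028475873172283173) (np.float64(266.40315544822823), np.float64(56.63161602935321))
(array([ 0.65264213, -0.16489244]), 0.0362568274140358) (np.float64(255.12890987185153), np.float64(265.72901312755215))
```

View pics/w1c.png

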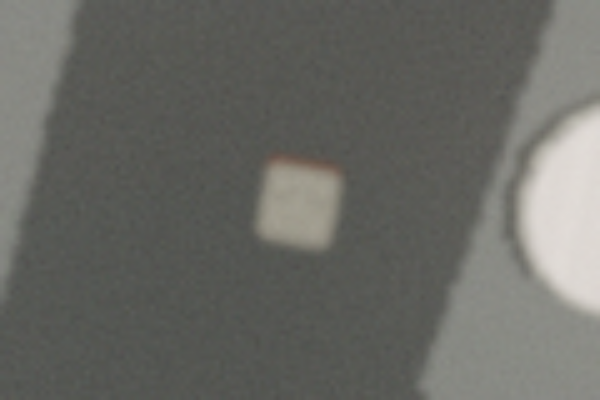

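The crop shows the crown at about (300,205), square, turned roughly 10° and sized 14.3 mm as expected. Next I grasp it.

>>> drive_effector(
  offsets=[
    [0.022,-0.001,0.025,0,0.4],
    [0.021,-0.001,0.025,0,0.4],
    [0,0,0.03,0.085,0.4],
    [0,0,0.025,0.085,0.4],
    [0,0,0,0,0.4],
    [0,0,0,0,0.4],
  ],
  grip_n=40,
)

```text
t: 3.9
eef_pos: [0.5477, -0.1472, 0.0542]
tool_rot: [0.001, 0.084, 0.996, 0.0]
contact_force: [0.5, -0.3, -0.1]
gripper_width: 0.402
grasp_force: 0.0
```

>>> drive_effector(
  offsets=[
    [0.0007,0.0042,0.02,0,0.4],
    [0,0,0.02,0,0.4],
    [0,0,0.006,0,0.4],
    [0,0,0,0,0.4],
    [0,0,0,0,0],
    [0,0,0,0,0],
    [0,0,0,0,0],
    [0,0,0,0,0],
    [0,0,0,0,0],
  ],
  grip_n=40,
)

```text
t: 4.8
eef_pos: [0.5486, -0.1434, 0.0084]
tool_rot: [0.001, 0.085, 0.996, -0.0]
contact_force: [-1.6, -0.3, 6.6]
gripper_width: 0.15
grasp_force: 40.5
```

>>> drive_effector(
  offsets=[
    [0,0,-0.025,0,0],
    [0,0,-0.025,-0.085,0],
    [0,0,0,-0.085,0],
    [0.02,-0.003,0,0,0],
    [0.03,-0.004,0,0,0],
    [0.02,-0.003,0,0,0],
    [0.012,-0.003,0,0,0],
    [0,0,0,0,0],
    [0,0,0,0,0],
  ],
  grip_n=40,
)

```text
t: 5.7
eef_pos: [0.467, -0.156, 0.0573]
tool_rot: [0.001, -0.0, 1.0, -0.0]
contact_force: [1.1, -0.6, 0.6]
gripper_width: 0.15
grasp_force: 39.7
```

>>> drive_effector(
  offsets=[
    [0,0,0.015,0,0],
    [0,0,0.011,0,0],
    [0,0,0,0,0],
    [0,0,0,0,0],
    [0,0,0,0,0.35],
    [0,0,0,0,0.35],
    [0,0,0,0,0.35],
    [0,0,-0.03,0,0.4],
    [0,0,-0.03,0,0.4],
    [-0.03,0.03,-0.04,0,0.4],
    [-0.03,0.03,-0.01,0,0.4],
    [-0.03,0.03,0,0,0.4],
    [-0.03,0.03,0,0,0.4],
    [-0.022,0.028,0,0,0.4],
    [0,0,0,0,0.4],
    [0,0,0,0,0.4],
  ],
  grip_n=40,
)

```text
t: 7.3
eef_pos: [0.6033, -0.0115, 0.1349]
tool_rot: [-0.0, -0.001, 1.0, -0.0]
contact_force: [-0.5, 0.3, -0.9]
gripper_width: 0.397
grasp_force: 0.0
```

Run:
```python
from h import *
c,im,o=snap("w2.png");print(o["eef_pos"].round(4))
print(crown(c,im,[.5493,-.0078,.02]))
X=[.648,-.013,.026];print(circ(c,im,X),proj(c,X));X=[.442,-.0088,.032];print(circ(c,im,X),proj(c,X))
X=[.466,-.1557,.026]; print(proj(c,X))
```

```text
[ 0.6033 -0.0115  0.1349]
(((0.5496407747268677, -0.006034540012478828), (0.02581092342734337, 0.021054107695817947), 1.2860767841339111), 114.0)
(array([ 0.64085376, -0.01441473]), 0.027481526136398315) (np.float64(274.11626911980096), np.float64(253.70926193434502))
(array([ 0.44942486, -0.01045131]), 0.02128635160624981) (np.float64(280.4765444456577), np.float64(-10.36485930234241))
(np.float64(81.68446032262668), np.float64(30.28626575556953))
```

View pics/w2.png

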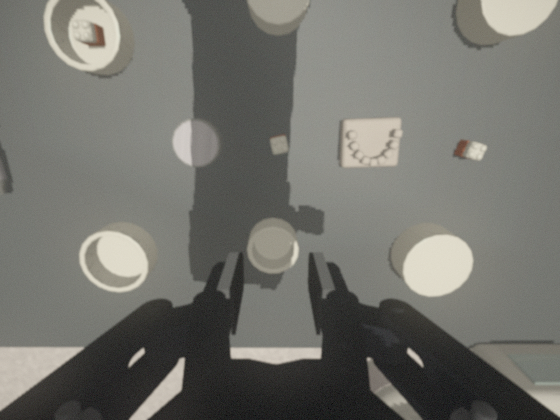

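The picture shows crown c2 lying inside the middle pot at (88,32). Crown c1 is at (279,145) in shadow, the small pot at (272,246) and crown c0 at (470,150).

Run:
```python
from h import *
c,im=load("w2.png");print(im[140:152:3,266:296:3,:].sum(2)//3);print((im[140:152:3,266:296:3,2].astype(int)-im[140:152:3,266:296:3,0]))
for t in(8,11,14):
    k=yel(im,279,145,14,t)[:,0];P=np.array([plane(c,x+0.,y+0.,.02)[:2] for x,y in k],np.float32);print(cv2.minAreaRect(P))
```

```text
[[ 79  94 143 148 147 147 142  98 124 144]
 [ 82  91 135 144 147 144 143 113 130 145]
 [ 82  83 137 143 148 143 147 126 129 143]
 [ 82  79 123 149 144 142 147 132 138 144]]
[[ 3  8 17 18 18 16 18  7  6  5]
 [ 4  4 14 18 18 16 15 11  3  7]
 [ 3  5 17 18 18 16 15 14  5  6]
 [-1  0 15 15 17 17 17 15  6  4]]
((0.5484846830368042, -0.009204852394759655), (0.01672818884253502, 0.014941324479877949), 13.59372615814209)
((0.5484787225723267, -0.009235899895429611), (0.015896158292889595, 0.013783842325210571), 13.815037727355957)
((0.5480848550796509, -0.00970437377691269), (0.014366966672241688, 0.012871875427663326), 7.201257705688477)
```

>>> drive_effector(
  offsets=[
    [0.025,0.001,0.02,0,0.4],
    [0.02,0.001,0.02,0,0.4],
    [0.01,0,0.02,0,0.4],
    [0,0,0.015,-0.1,0.4],
    [0,0,0.01,-0.1,0.4],
    [0,0,0,0,0.4],
    [0,0,0,0,0.4],
  ],
  grip_n=40,
)

```text
t: 8.05
eef_pos: [0.5479, -0.0115, 0.0505]
tool_rot: [-0.0, -0.098, 0.995, -0.0]
contact_force: [-0.3, -0.2, -0.6]
gripper_width: 0.4
grasp_force: 0.0
```

>>> drive_effector(
  offsets=[
    [-0.0007,0.002,0.02,0,0.4],
    [0,0,0.017,0,0.4],
    [0,0,0.006,0,0.4],
    [0,0,0,0,0.4],
    [0,0,0,0,0],
    [0,0,0,0,0],
    [0,0,0,0,0],
    [0,0,0,0,0],
    [0,0,-0.025,0,0],
    [0,0,-0.025,0.1,0],
    [0,0,0,0.1,0],
    [0,0,0,0,0],
    [0,0,0,0,0],
  ],
  grip_n=40,
)

```text
t: 9.35
eef_pos: [0.5483, -0.008, 0.057]
tool_rot: [-0.0, -0.002, 1.0, -0.0]
contact_force: [0.5, 0.7, -0.4]
gripper_width: 0.149
grasp_force: 40.1
```

Run:
```python
from h import *
c,im,o=snap("w3.png");print(o["eef_pos"].round(4))
X=[.648,-.013,.026];print(circ(c,im,X),proj(c,X))
```

```text
[ 0.5483 -0.008   0.057 ]
(array([ 0.62322718, -0.00822206]), 0.02235090360045433) (np.float64(268.63491183067083), np.float64(369.1043215636812))
```

Add to h.py:
```python
def far(c,im,X,r,t=12,w=70):
    """centre of a rim from its far half outline (points beyond the widest), circle of known radius least squares"""
    from scipy.optimize import least_squares
    u,v=proj(c,X);k=yel(im,u,v,w,t)[:,0]
    P=np.array([plane(c,x+0.,y+0.,X[2])[:2] for x,y in k])
    n=P-c["M"][:2,3];d=np.array(X[:2])-c["M"][:2,3];d/=np.linalg.norm(d)
    ctr=np.array(X[:2])
    for _ in range(5):
        s=P[(P-ctr)@d>0.1*r]
        ctr=least_squares(lambda p:np.linalg.norm(s-p,axis=1)-r,ctr,loss="soft_l1",f_scale=.001).x
    return ctr,np.abs(np.linalg.norm(s-ctr,axis=1)-r).mean(),len(s)
```

Run:
```python
from h import *
c,im=load("w2.png");print(far(c,im,[.648,-.013,.026],.024,9,40),far(c,im,[.66,-.16,.026],.032,12,50),far(c,im,[.658,.138,.032],.032,12,60))
c,im=load("wA.png");print(far(c,im,[.648,-.013,.026],.024),far(c,im,[.658,.138,.032],.032))
```

```text
(array([ 0.64434006, -0.01429066]), np.float64(0.00025475295298756415), 65) (array([ 0.65703765, -0.16301638]), np.float64(0.0002642739497614771), 88) (array([0.65750203, 0.13691118]), np.float64(0.00028791380980730053), 89)
(array([ 0.64449858, -0.01317416]), np.float64(0.0003546146908215633), 43) (array([0.65801536, 0.13833421]), np.float64(0.00035094944008044033), 57)
```

>>> drive_effector(
  offsets=[
    [-0.02,-0.001,0,0,0],
    [-0.03,-0.002,0,0,0],
    [-0.03,-0.002,0,0,0],
    [-0.016,-0.001,0,0,0],
    [0,0,0,0,0],
    [0,0,0,0,0],
  ],
  grip_n=40,
)

```text
t: 10.0
eef_pos: [0.6435, -0.0143, 0.0562]
tool_rot: [-0.001, -0.0, 1.0, -0.0]
contact_force: [-0.4, 0.2, -0.6]
gripper_width: 0.148
grasp_force: 40.1
```

>>> drive_effector(
  offsets=[
    [0,0,0.015,0,0],
    [0,0,0.01,0,0],
    [0,0,0,0,0],
    [0,0,0,0,0],
    [0,0,0,0,0.35],
    [0,0,0,0,0.35],
    [0,0,0,0,0.35],
    [0,0,-0.03,0,0.4],
    [0,0,-0.03,0,0.4],
    [0.01,0.04,-0.04,0,0.4],
    [0.01,0.04,-0.01,0,0.4],
    [0.01,0.04,0,0,0.4],
    [0.004,0.04,0,0,0.4],
    [0,0.014,0,0,0.4],
    [0,0,0,0,0.4],
    [0,0,0,0,0.4],
  ],
  grip_n=40,
)

```text
t: 11.6
eef_pos: [0.6121, 0.153, 0.137]
tool_rot: [0.0, 0.0, 1.0, -0.001]
contact_force: [0.1, -0.7, -0.7]
gripper_width: 0.4
grasp_force: 0.0
```

Run:
```python
from h import *
c,im,o=snap("w4.png");print(o["eef_pos"].round(4))
X=[.5538,.1604,.02];print(proj(c,X))
print(crown(c,im,X))
for t in(9,12):
    u,v=proj(c,X);k=yel(im,u,v,18,t)[:,0];P=np.array([plane(c,x+0.,y+0.,.02)[:2] for x,y in k],np.float32);print(cv2.minAreaRect(P))
X=[.443,.158,.032];print(circ(c,im,X),proj(c,X),far(c,im,[.658,.138,.032],.032,12,60))
```

```text
[0.6121 0.153  0.137 ]
(np.float64(284.80151347039146), np.float64(138.87597491373498))
(((0.5543020963668823, 0.1594301462173462), (0.013562588021159172, 0.013254992663860321), 76.38429260253906), 177.0)
((0.5538462996482849, 0.15923717617988586), (0.01643754169344902, 0.016786843538284302), 73.56626892089844)
((0.5537444949150085, 0.15914365649223328), (0.015196307562291622, 0.015811122953891754), 75.5509033203125)
(array([0.45688483, 0.1593115 ]), 0.024234646931290627) (np.float64(283.3143822994277), np.float64(-22.73841277503095)) (array([0.65510575, 0.13928777]), np.float64(0.0034113482055092774), 92)
```

>>> drive_effector(
  offsets=[
    [0.025,0.003,0.02,0,0.4],
    [0.023,0.003,0.02,0,0.4],
    [0.01,0.001,0.02,0.05,0.4],
    [0,0,0.015,0.1,0.4],
    [0,0,0.01,0.1,0.4],
    [0,0,0,0,0.4],
    [0,0,0,0,0.4],
  ],
  grip_n=40,
)

```text
t: 12.35
eef_pos: [0.5544, 0.1598, 0.0522]
tool_rot: [0.0, 0.125, 0.992, -0.0]
contact_force: [0.3, -0.1, -0.3]
gripper_width: 0.398
grasp_force: 0.0
```

>>> drive_effector(
  offsets=[
    [0,0,0.02,0,0.4],
    [0,0,0.018,0,0.4],
    [0,0,0.006,0,0.4],
    [0,0,0,0,0.4],
    [0,0,0,0,0],
    [0,0,0,0,0],
    [0,0,0,0,0],
    [0,0,0,0,0],
    [0,0,-0.03,0,0],
    [0,0,-0.03,-0.125,0],
    [0,0,0,-0.125,0],
    [-0.02,-0.04,0,0,0],
    [-0.02,-0.04,0,0,0],
    [-0.02,-0.04,0,0,0],
    [-0.02,-0.04,0,0,0],
    [-0.02,-0.04,0,0,0],
    [0,-0.04,0,0,0],
    [0,-0.04,0,0,0],
    [0,-0.03,0,0,0],
    [0,0,0,0,0],
  ],
  grip_n=40,
)

```text
t: 14.35
eef_pos: [0.6528, -0.1558, 0.0686]
tool_rot: [0.0, 0.004, 1.0, -0.002]
contact_force: [-0.5, -0.0, 0.4]
gripper_width: 0.148
grasp_force: 44.0
```

>>> drive_effector(
  offsets=[
    [0,0,0,0,0],
  ],
)

```text
t: 14.45
eef_pos: [0.6536, -0.1491, 0.068]
tool_rot: [-0.0, 0.001, 1.0, 0.0]
contact_force: [0.0, 0.2, 0.2]
gripper_width: 0.145
grasp_force: 44.0
```

>>> drive_effector(
  offsets=[
    [-0.0035,-0.014,0,0,0],
    [0,0,0,0,0],
    [0,0,0.02,0,0],
    [0,0,0.017,0,0],
    [0,0,0,0,0],
    [0,0,0,0,0],
    [0,0,0,0,0.35],
    [0,0,0,0,0.35],
    [0,0,0,0,0.35],
    [0,0,-0.03,0,0.5],
    [0,0,-0.03,0,0.8],
    [0.025,0.03,-0.04,0,1],
    [0.025,0.03,-0.03,0,1],
    [0.025,0.03,-0.02,0,1],
    [0.025,0.03,-0.02,0,1],
    [0.025,0.03,0,0,1],
    [0.011,0.003,0,0,1],
    [0,0,0,0,1],
    [0,0,0,0,1],
  ],
  grip_n=40,
)

```text
t: 16.35
eef_pos: [0.5246, -0.0135, 0.197]
tool_rot: [0.001, 0.0, 1.0, -0.0]
contact_force: [-0.4, -0.1, 0.5]
gripper_width: 1.0
grasp_force: 0.0
```

Run:
```python
from h import *
c,im,o=snap("w5.png");print(o["eef_pos"].round(4))
X=[.44,-.009,.032];print(circ(c,im,X),proj(c,X),far(c,im,X,.024,10,60))
cv2.imwrite("pics/w5.png",im)
X=[.466,-.1557,.026];print(far(c,im,X,.028,10,60))
```

```text
[ 0.5246 -0.0135  0.197 ]
(array([ 0.44025162, -0.01045625]), 0.023815928027033806) (np.float64(280.51897110054745), np.float64(107.0155027726536)) (array([ 0.44132368, -0.0107967 ]), np.float64(0.0023682842406483806), 95)
(array([ 0.46632691, -0.15630976]), np.float64(0.0003185285880565188), 74)
```

View pics/w5.png

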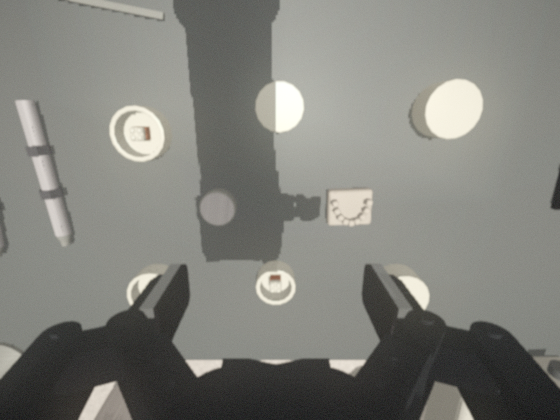

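Crowns sit in the middle pot (138,133) and the small pot (275,283). The small cover is at (280,107) and the middle cover at (447,110).

>>> drive_effector(
  offsets=[
    [0.03,0.001,0.03,0,1],
    [0.03,0.001,0.03,0,1],
    [0.024,0.001,0.03,0,1],
    [0,0,0.04,0,1],
    [0,0,0.02,0,1],
    [0,0,0,0,1],
    [0,0,0,0,1],
  ],
  grip_n=40,
)

```text
t: 17.1
eef_pos: [0.4408, -0.0106, 0.0468]
tool_rot: [-0.0, 0.001, 1.0, -0.0]
contact_force: [0.3, -0.6, 0.8]
gripper_width: 1.002
grasp_force: 0.0
```

>>> drive_effector(
  offsets=[
    [0,0,0.02,0,1],
    [0,0,0.018,0,1],
    [0,0,0.007,0,1],
    [0,0,0,0,0.7],
    [0,0,0,0,0.4],
    [0,0,0,0,0.4],
    [0,0,0,0,0.4],
    [0,0,0,0,0.4],
    [0,0,0,0,0.4],
  ],
  grip_n=50,
)

```text
t: 18.0
eef_pos: [0.4409, -0.0096, 0.003]
tool_rot: [0.001, -0.0, 1.0, 0.0]
contact_force: [-0.7, -1.1, 7.4]
gripper_width: 0.547
grasp_force: 50.1
```

>>> drive_effector(
  offsets=[
    [0,0,-0.02,0,0.4],
    [0,0,-0.03,0,0.4],
    [0,0,-0.03,0,0.4],
    [0,0,0,0,0.4],
    [0,0,0,0,0.4],
  ],
)

```text
t: 18.5
eef_pos: [0.4405, -0.0091, 0.0825]
tool_rot: [0.001, -0.0, 1.0, 0.0]
contact_force: [0.3, 0.8, -1.7]
gripper_width: 0.556
grasp_force: 52.3
```

Run:
```python
from h import *
c,im=load("w5.png");print(far(c,im,[.6444,-.0138,.026],.024,10,30))
```

```text
(array([ 0.64581093, -0.01414894]), np.float64(0.0003176633110543977), 50)
```

>>> drive_effector(
  offsets=[
    [-0.03,0,0,0,0.4],
    [-0.04,0,0,0,0.4],
    [-0.04,-0.001,0,0,0.4],
    [-0.04,-0.001,0,0,0.4],
    [-0.035,-0.001,0,0,0.4],
    [-0.019,-0.001,0,0,0.4],
    [0,0,0,0,0.4],
    [0,0,0,0,0.4],
  ],
)

```text
t: 19.3
eef_pos: [0.6425, -0.0136, 0.0799]
tool_rot: [-0.002, 0.0, 1.0, -0.0]
contact_force: [-0.2, 0.2, -1.4]
gripper_width: 0.552
grasp_force: 52.3
```

>>> drive_effector(
  offsets=[
    [-0.0025,0,0.015,0,0.4],
    [0,0,0.02,0,0.4],
    [0,0,0.01,0,0.4],
    [0,0,0,0,0.4],
    [0,0,0,0,0.4],
  ],
)

```text
t: 19.8
eef_pos: [0.6461, -0.0135, 0.0366]
tool_rot: [-0.0, -0.0, 1.0, -0.0]
contact_force: [-0.2, -0.3, -1.2]
gripper_width: 0.55
grasp_force: 52.3
```

>>> drive_effector(
  offsets=[
    [0.001,0,0.004,0,0.4],
    [0,0,0.003,0,0.4],
    [0,0,0,0,0.4],
    [0,0,0,0,0.4],
  ],
)

```text
t: 20.2
eef_pos: [0.6456, -0.0134, 0.0299]
tool_rot: [0.0, -0.0, 1.0, 0.0]
contact_force: [0.2, -0.0, -1.6]
gripper_width: 0.553
grasp_force: 52.3
```

>>> drive_effector(
  offsets=[
    [0,0,0.0015,0,0.4],
    [0,0,0,0,0.4],
    [0,0,0,0,0.4],
  ],
)

```text
t: 20.5
eef_pos: [0.6458, -0.0134, 0.0291]
tool_rot: [0.0, -0.0, 1.0, 0.0]
contact_force: [-3.0, -0.1, 4.8]
gripper_width: 0.552
grasp_force: 52.9
```

>>> drive_effector(
  offsets=[
    [0,0,0,0,0.6],
    [0,0,0,0,0.65],
    [0,0,0,0,0.8],
    [0,0,0,0,0.85],
    [0,0,0,0,0.85],
    [0,0,-0.02,0,0.85],
    [0,0,-0.03,0,1],
    [-0.01,0.01,-0.04,0,1],
    [-0.02,0.02,-0.04,0,1],
    [-0.02,0.03,-0.03,0,1],
    [-0.02,0.03,0,0,1],
    [-0.005,0.015,0,0,1],
    [0,0,0,0,1],
    [0,0,0,0,1],
  ],
)

```text
t: 21.9
eef_pos: [0.7194, 0.0902, 0.1871]
tool_rot: [-0.001, 0.0, 1.0, -0.001]
contact_force: [-0.3, -0.4, 0.0]
gripper_width: 1.003
grasp_force: 0.0
```

Run:
```python
from h import *
c,im,o=snap("w6.png");print(o["eef_pos"].round(4))
X=[.645,-.0135,.058];print(circ(c,im,X),far(c,im,X,.024,10,60))
X=[.658,.138,.032];print(circ(c,im,X),far(c,im,X,.032,10,60))
```

```text
[0.7194 0.0902 0.1871]
(array([ 0.64407218, -0.00781159]), 0.030646851286292076) (array([ 0.64507423, -0.01452784]), np.float64(0.00021214409412001405), 75)
(array([0.65826917, 0.13648447]), 0.033375538885593414) (array([0.65901906, 0.13867599]), np.float64(0.0006021695980915058), 102)
```

View pics/w6.png

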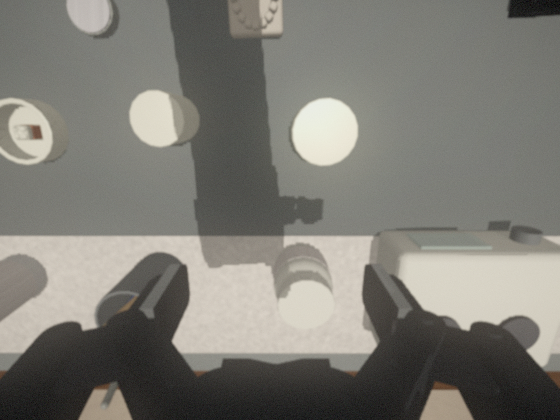

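The small pot is covered at (165,118). The large pot at (28,132) holds its crown, and the large cover is at (325,131).

>>> drive_effector(
  offsets=[
    [0.02,0.02,0.02,0,1],
    [0.02,0.02,0.03,0,1],
    [0.021,0.008,0.03,0,1],
    [0,0,0.03,0,1],
    [0,0,0.025,0,1],
    [0,0,0,0,1],
    [0,0,0,0,1],
  ],
  grip_n=50,
)

```text
t: 22.65
eef_pos: [0.6594, 0.1375, 0.0536]
tool_rot: [-0.0, 0.001, 1.0, -0.001]
contact_force: [0.1, -0.4, 0.0]
gripper_width: 0.999
grasp_force: 0.0
```

Run:
```python
from h import *
c,im=load("w6.png");print(far(c,im,[.657,-.163,.026],.032,10,45))
c,im=load("w5.png");print(far(c,im,[.443,.158,.032],.028,10,60))
```

```text
(array([ 0.6601545 , -0.15459744]), np.float64(0.003182288537751279), 103)
(array([0.44253178, 0.16141764]), np.float64(0.00040527250948933763), 81)
```

>>> drive_effector(
  offsets=[
    [0.001,0,0.02,0,1],
    [0,0,0.02,0,1],
    [0,0,0.011,0,1],
    [0,0,0,0,0.9],
    [0,0,0,0,0.6],
    [0,0,0,0,0.6],
    [0,0,0,0,0.6],
    [0,0,0,0,0.6],
  ],
  grip_n=50,
)

```text
t: 23.45
eef_pos: [0.6598, 0.1394, 0.004]
tool_rot: [0.001, 0.0, 1.0, 0.0]
contact_force: [-1.6, -1.6, 6.3]
gripper_width: 0.728
grasp_force: 55.3
```

>>> drive_effector(
  offsets=[
    [0,0,-0.02,0,0.6],
    [0,0,-0.04,0,0.6],
    [0,0,-0.05,0,0.6],
    [0,0,-0.03,0,0.6],
    [0,0,0,0,0.6],
  ],
)

```text
t: 23.95
eef_pos: [0.6619, 0.1401, 0.1482]
tool_rot: [0.005, 0.0, 1.0, 0.001]
contact_force: [0.4, -0.4, -1.2]
gripper_width: 0.73
grasp_force: 55.3
```

>>> drive_effector(
  offsets=[
    [-0.01,-0.04,0,0,0.6],
    [-0.01,-0.04,0,0,0.6],
    [-0.01,-0.04,0,0,0.6],
    [-0.01,-0.04,0,0,0.6],
    [0,-0.04,0,0,0.6],
    [0,-0.04,0,0,0.6],
    [0,-0.04,0,0,0.6],
    [0,-0.02,0,0,0.6],
    [0,0,0,0,0.6],
    [0,0,0,0,0.6],
  ],
)

```text
t: 24.95
eef_pos: [0.6983, -0.1594, 0.1414]
tool_rot: [-0.001, -0.0, 1.0, 0.001]
contact_force: [-0.5, 0.6, -2.0]
gripper_width: 0.728
grasp_force: 55.3
```

Run:
```python
from h import *
c,im,o=snap("w7.png");print(o["eef_pos"].round(4))
X=[.657,-.163,.026];print(proj(c,X),circ(c,im,X),far(c,im,X,.032,10,60))
```

```text
[ 0.6983 -0.1594  0.1414]
(np.float64(271.50785037217963), np.float64(159.56783954711938)) (array([ 0.65747553, -0.16266799]), 0.03173283115029335) (array([ 0.65709266, -0.16253985]), np.float64(0.00027569433250719283), 95)
```

View pics/w7.png

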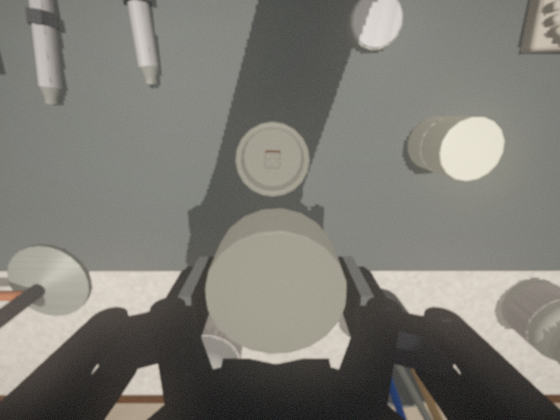

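The large pot is at (272,159) with its crown standing inside. The cover is held level at (276,280).

>>> drive_effector(
  offsets=[
    [0.02,-0.002,0,0,0.6],
    [0.02,-0.001,0,0,0.6],
    [0,0,0.03,0,0.6],
    [0,0,0.04,0,0.6],
    [0,0,0.025,0,0.6],
    [0,0,0.007,0,0.6],
    [0,0,0,0,0.6],
    [0,0,0,0,0.6],
  ],
)

```text
t: 25.8
eef_pos: [0.6598, -0.1628, 0.0416]
tool_rot: [0.001, -0.001, 1.0, -0.0]
contact_force: [0.8, 0.4, -0.7]
gripper_width: 0.733
grasp_force: 55.2
```

>>> drive_effector(
  offsets=[
    [0.0015,0,0.005,0,0.6],
    [0,0,0.005,0,0.6],
    [0,0,0.0015,0,0.6],
    [0,0,0,0,0.6],
    [0,0,0,0,0.6],
  ],
)

```text
t: 26.3
eef_pos: [0.6574, -0.1635, 0.03]
tool_rot: [0.0, -0.0, 1.0, 0.0]
contact_force: [-2.1, 1.1, 6.9]
gripper_width: 0.734
grasp_force: 56.0
```

>>> drive_effector(
  offsets=[
    [0,0,0,0,0.78],
    [0,0,0,0,0.85],
    [0,0,0,0,0.95],
    [0,0,0,0,1],
    [0,0,0,0,1],
    [0,0,-0.02,0,1],
    [0,0,-0.03,0,1],
    [0,0,-0.04,0,1],
    [0,0,-0.04,0,1],
    [0,0,-0.04,0,1],
    [0,0,0,0,1],
    [0,0,0,0,1],
  ],
)

```text
t: 27.5
eef_pos: [0.6575, -0.1636, 0.1997]
tool_rot: [0.001, -0.0, 1.0, -0.0]
contact_force: [0.8, 0.7, -0.5]
gripper_width: 1.0
grasp_force: 0.0
```

Run:
```python
from h import *
c,im,o=snap("w8.png");print(o["eef_pos"].round(4))
X=[.657,-.163,.058];print(proj(c,X),circ(c,im,X),far(c,im,X,.032,10,60))
X=[.466,-.156,.026];print(proj(c,X),far(c,im,X,.028,10,60))
```

```text
[ 0.6575 -0.1636  0.1997]
(np.float64(276.3937415406252), np.float64(196.76425449698203)) (array([ 0.65238571, -0.16349845]), 0.03452974930405617) (array([ 0.6545949 , -0.16339881]), np.float64(0.0002995143300683461), 83)
(np.float64(284.5009081816342), np.float64(-19.823490232314356)) (array([ 0.466, -0.156]), np.float64(nan), 0)
```

>>> drive_effector(
  offsets=[
    [0.02,0.045,0,0,1],
    [0.02,0.045,0,0,1],
    [0.02,0.045,0,0,1],
    [0.02,0.045,0,0,1],
    [0.02,0.045,0,0,1],
    [0.02,0.045,0,0,1],
    [0.012,0.045,0,0,1],
    [0,0.01,0,0,1],
    [0,0,0,0,1],
    [0,0,0,0,1],
  ],
)

```text
t: 28.55
eef_pos: [0.5248, 0.1599, 0.1977]
tool_rot: [-0.001, 0.0, 1.0, -0.001]
contact_force: [1.0, -0.7, 0.1]
gripper_width: 0.998
grasp_force: 0.0
```

Run:
```python
from h import *
c,im,o=snap("w9.png");print(o["eef_pos"].round(4))
X=[.4425,.1605,.032];print(proj(c,X),circ(c,im,X),far(c,im,X,.028,10,60))
```

```text
[0.5248 0.1599 0.1977]
(np.float64(276.701150464707), np.float64(109.9773334781456)) (array([0.46152866, 0.1484794 ]), 0.01688416115939617) (array([0.44175553, 0.15997881]), np.float64(0.0002448712761344195), 25)h.py:62: RuntimeWarning: Mean of empty slice.
  return ctr,np.abs(np.linalg.norm(s-ctr,axis=1)-r).mean(),len(s)
  ret = ret.dtype.type(ret / rcount)
```

Run:
```python
from h import *
c,im=load("w9.png");X=[.4425,.1605,.032]
w=im[110,225:330:4].astype(int);print(w.sum(1)//3,w[:,2]-w[:,0])
for t in (5,7,8,9): k=yel(im,*proj(c,X),60,t)[:,0];P=np.array([plane(c,x+0.,y+0.,.032)[:2] for x,y in k],np.float32);print(t,cv2.minEnclosingCircle(P))
```

```text
[125 153 179 181 181 184 253 255 255 255 255 255 255 255 255 255 255 255
 255 255 208 191 190 189 187 186 187] [ 6  6  8  7  7  8  6  0  0  0  0  0  0  0  0  0  0  0  0  0 13  9  7  8
  8  7  8]
5 ((0.4456225633621216, 0.16359743475914001), 0.08030833303928375)
7 ((0.4533865749835968, 0.16019274294376373), 0.050197165459394455)
8 ((0.4438033998012543, 0.15861591696739197), 0.03260517120361328)
9 ((0.4426935315132141, 0.15950532257556915), 0.02964911051094532)
```

Run:
```python
from h import *
c,im=load("w9.png");X=[.4425,.1605,.032]
for T in (215,230): k=blob(im,*proj(c,X),60,T)[:,0];P=np.array([plane(c,x+0.,y+0.,.032)[:2] for x,y in k],np.float32);print(T,cv2.minEnclosingCircle(P))
```

```text
215 ((0.442179411649704, 0.1599479615688324), 0.02829449437558651)
230 ((0.44217267632484436, 0.15989264845848083), 0.02768542431294918)
```

>>> drive_effector(
  offsets=[
    [0.03,0,0.03,0,1],
    [0.03,0,0.03,0,1],
    [0.022,0,0.03,0,1],
    [0,0,0.035,0,1],
    [0,0,0.02,0,1],
    [0,0,0,0,1],
    [0,0,0,0,1],
  ],
  grip_n=50,
)

```text
t: 29.3
eef_pos: [0.4436, 0.16, 0.0539]
tool_rot: [-0.0, 0.001, 1.0, -0.0]
contact_force: [0.2, 0.0, 0.6]
gripper_width: 0.998
grasp_force: 0.0
```

>>> drive_effector(
  offsets=[
    [0.0013,0,0.02,0,1],
    [0,0,0.02,0,1],
    [0,0,0.0115,0,1],
    [0,0,0,0,0.9],
    [0,0,0,0,0.5],
    [0,0,0,0,0.5],
    [0,0,0,0,0.5],
    [0,0,0,0,0.5],
    [0,0,0,0,0.5],
  ],
  grip_n=50,
)

```text
t: 30.2
eef_pos: [0.4425, 0.1616, 0.0036]
tool_rot: [0.001, -0.0, 1.0, 0.0]
contact_force: [-0.5, -1.0, 5.5]
gripper_width: 0.644
grasp_force: 51.7
```

>>> drive_effector(
  offsets=[
    [0,0,-0.02,0,0.5],
    [0,0,-0.04,0,0.5],
    [0,0,-0.03,0,0.5],
    [0,-0.03,0,0,0.5],
    [-0.003,-0.04,0,0,0.5],
    [-0.003,-0.04,0,0,0.5],
    [-0.003,-0.04,0,0,0.5],
    [-0.003,-0.04,0,0,0.5],
    [-0.003,-0.04,0,0,0.5],
    [-0.003,-0.04,0,0,0.5],
    [-0.003,-0.03,0,0,0.5],
    [-0.003,-0.016,0,0,0.5],
    [0,0,0,0,0.5],
    [0,0,0,0,0.5],
  ],
)

```text
t: 31.6
eef_pos: [0.4657, -0.1542, 0.0926]
tool_rot: [0.0, 0.0, 1.0, 0.0]
contact_force: [0.2, -0.1, -0.5]
gripper_width: 0.639
grasp_force: 53.4
```

>>> drive_effector(
  offsets=[
    [-0.001,-0.0018,0.02,0,0.5],
    [0,0,0.025,0,0.5],
    [0,0,0.01,0,0.5],
    [0,0,0,0,0.5],
    [0,0,0,0,0.5],
  ],
)

```text
t: 32.1
eef_pos: [0.467, -0.1558, 0.0377]
tool_rot: [0.0, -0.001, 1.0, 0.0]
contact_force: [0.1, 0.3, -0.9]
gripper_width: 0.64
grasp_force: 53.4
```

>>> drive_effector(
  offsets=[
    [0.0005,0,0.004,0,0.5],
    [0,0,0.003,0,0.5],
    [0,0,0.0015,0,0.5],
    [0,0,0,0,0.5],
    [0,0,0,0,0.5],
  ],
)

```text
t: 32.6
eef_pos: [0.4665, -0.1562, 0.0296]
tool_rot: [0.0, -0.0, 1.0, 0.0]
contact_force: [-2.7, 1.4, 9.5]
gripper_width: 0.642
grasp_force: 54.5
```

>>> drive_effector(
  offsets=[
    [0,0,0,0,0.68],
    [0,0,0,0,0.75],
    [0,0,0,0,0.85],
    [0,0,0,0,0.9],
    [0,0,0,0,0.9],
    [0,0,-0.02,0,0.9],
    [0,0,-0.03,0,0.8],
    [0,0,-0.04,0,0.6],
    [-0.03,-0.03,-0.04,0,0.5],
    [-0.03,-0.03,-0.04,0,0.5],
    [-0.03,-0.03,0,0,0.5],
    [-0.02,-0.03,0,0,0.5],
    [0,0,0,0,0.5],
    [0,0,0,0,0.5],
  ],
)

```text
t: 34.0
eef_pos: [0.5672, -0.2682, 0.1866]
tool_rot: [-0.001, 0.001, 1.0, 0.0]
contact_force: [-0.6, 0.6, -0.5]
gripper_width: 0.506
grasp_force: 0.0
```

Run:
```python
from h import *
c,im,o=snap("wa.png");print(o["eef_pos"].round(4))
X=[.466,-.156,.058];print(proj(c,X),circ(c,im,X),far(c,im,X,.028,10,60))
```

```text
[ 0.5672 -0.2682  0.1866]
(np.float64(409.2595225648415), np.float64(85.77578614478242)) (array([ 0.46833894, -0.16244043]), 0.03493321314454079) (array([ 0.46650496, -0.15520957]), np.float64(0.000476203713180779), 101)
```

View pics/wa.png

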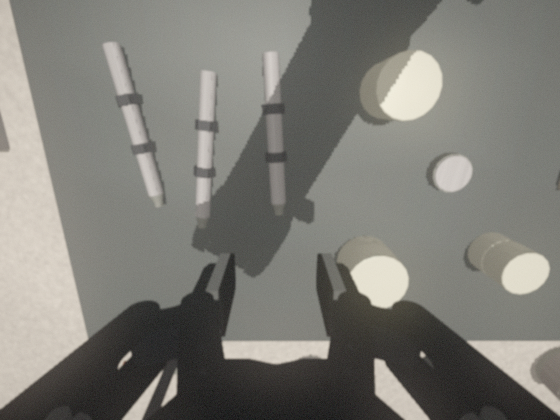

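The middle stack at (402,86) sits well, and so do the other two. The handpiece bands are at (273,108)/(275,157), (206,126)/(204,172) and (128,99)/(144,147).

Add to h.py:
```python
def band(im,u,v,r=9):
    g=cv2.GaussianBlur(cv2.cvtColor(im,cv2.COLOR_BGR2GRAY),(3,3),0)[v-r:v+r+1,u-r:u+r+1].astype(float)
    w=np.clip(g.min()+18-g,0,None);ys,xs=np.mgrid[-r:r+1,-r:r+1];return u+(w*xs).sum()/w.sum(),v+(w*ys).sum()/w.sum()
```

Run:
```python
from h import *
a,A=load("wa.png");b,B=load("wB.png")
for n,pa,pb in(("h0",((273,108),(275,157)),((207,192),(213,233))),("h1",((206,126),(204,172)),((153,206),(153,237))),("h2",((128,99),(144,147)),((91,186),(102,221)))):
    Y=[]
    for p,q in zip(pa,pb):
        p=band(A,*p);q=band(B,*q);X,e=tri((a,*p),(b,*q));Y.append(plane(a,*p,.012));print(n,np.round(p),np.round(q),X.round(4),round(e,4))
    d=Y[1]-Y[0];print("  mid",((Y[0]+Y[1])/2).round(4),"len",np.linalg.norm(d).round(4),"yaw",np.arctan2(d[1],d[0]).round(3))
```

```text
h0 [274. 109.] [211. 195.] [ 0.4846 -0.2683  0.0074] 0.002
h0 [275. 157.] [213. 230.] [ 0.5332 -0.2678  0.0086] 0.0013
  mid [ 0.5076 -0.2693  0.012 ] len 0.0485 yaw 0.021
h1 [211. 126.] [159. 207.] [ 0.501  -0.3342  0.0085] 0.0009
h1 [208. 172.] [159. 241.] [ 0.5493 -0.3406  0.008 ] 0.0011
  mid [ 0.5241 -0.3374  0.012 ] len 0.0479 yaw -0.134
h2 [133.  98.] [ 96. 186.] [ 0.4738 -0.4109  0.0079] 0.0009
h2 [149. 147.] [108. 221.] [ 0.521  -0.4018  0.0095] 0.0002
  mid [ 0.4972 -0.4053  0.012 ] len 0.0483 yaw 0.198
```

Run:
```python
from h import *
a,A=load("wa.png");g=cv2.cvtColor(A,cv2.COLOR_BGR2GRAY)
for v,u in((132,274),(148,205),(123,136),(126,206),(98,128)): print(v,u-20,g[v-1:v+2,u-20:u+22].mean(0).astype(int))
```

```text
132 254 [ 93  92  92  90  91  91  89  91  91  87  92  91  99 111 121 126 130 133
 135 136 137 130 129 130 129 125 124 117 106  92  89  88  90  89  89  90
  88  89  89  89  87  86]
148 185 [139 139 139 141 139 140 139 139 141 138 139 142 150 167 181 190 196 199
 200 196 195 192 186 176 173 168 154 134 114 124 134 141 142 141 140 140
 141 140 139 139 141 141]
123 116 [132 133 133 133 134 134 134 133 135 140 157 173 187 192 195 196 195 193
 195 190 182 178 174 166 155 143 125 108  99 106 126 134 136 136 135 135
 138 134 137 135 138 138]
126 186 [140 140 138 140 139 141 140 138 128 107  90  96 105 115 115 114 115 116
 116 114 115 115 114 105  94  91  90  94  93  90  94 103 121 138 143 144
 144 144 144 145 145 145]
98 108 [131 132 132 132 133 133 129 118 108 104 108 107 108 109 108 109 108 107
 110 105  98  91  85  89  88  87  91  90  91  88  91  91  91  93 109 127
 137 138 137 138 139 138]
```

>>> drive_effector(
  offsets=[
    [0.02,-0.001,0.03,-0.02,0.4],
    [0.02,0,0.04,0,0.4],
    [0.02,0,0.04,0,0.4],
    [0,0,0.03,0,0.4],
    [0,0,0,0,0.4],
    [0,0,0,0,0.4],
  ],
  grip_n=60,
)

```text
t: 34.65
eef_pos: [0.5079, -0.2687, 0.0478]
tool_rot: [-0.0, -0.011, 1.0, 0.0]
contact_force: [0.6, -1.3, 0.5]
gripper_width: 0.397
grasp_force: 0.0
```

>>> drive_effector(
  offsets=[
    [0,-0.001,0.02,0,0.4],
    [0,0,0.018,0,0.4],
    [0,0,0.006,0,0.4],
    [0,0,0,0,0.4],
    [0,0,0,0,0],
    [0,0,0,0,0],
    [0,0,0,0,0],
    [0,0,0,0,0],
    [0,0,0,0,0],
  ],
  grip_n=60,
)

```text
t: 35.55
eef_pos: [0.5089, -0.2709, 0.005]
tool_rot: [0.001, -0.01, 1.0, -0.0]
contact_force: [-0.2, 1.1, 7.3]
gripper_width: 0.159
grasp_force: 58.4
```

>>> drive_effector(
  offsets=[
    [0,0,-0.03,0,0],
    [0,0,-0.04,0,0],
    [0,0,-0.04,0,0],
    [0,0.03,-0.04,0.02,0],
    [-0.01,0.04,0,0,0],
    [-0.01,0.04,0,0,0],
    [-0.01,0.04,0,0,0],
    [-0.01,0.04,0,0,0],
    [-0.01,0.04,0,0,0],
    [-0.01,0.04,0,0,0],
    [0,0.04,0,0,0],
    [0,0.04,0,0,0],
    [0,0.04,0,0,0],
    [0,0.04,0,0,0],
    [0,0.04,0,0,0],
    [0,0.04,0,0,0],
    [0,0.04,0,0,0],
    [0,0.04,0,0,0],
    [0,0,0,0,0],
    [0,0,0,0,0],
  ],
)

```text
t: 37.55
eef_pos: [0.5665, 0.3208, 0.1535]
tool_rot: [0.0, -0.001, 1.0, 0.0]
contact_force: [-0.2, -1.2, -1.8]
gripper_width: 0.157
grasp_force: 58.9
```

>>> drive_effector(
  offsets=[
    [0,0.03,-0.01,0,0],
    [0,0.03,-0.02,0,0],
    [0,0,0,0,0],
    [0,0,0,0,0],
  ],
)

```text
t: 37.95
eef_pos: [0.5675, 0.3786, 0.184]
tool_rot: [0.001, 0.0, 1.0, -0.0]
contact_force: [0.0, -0.8, -1.0]
gripper_width: 0.158
grasp_force: 58.9
```

```bash
python3 -c "
from h import *
c,im,o=snap('wr.png');print(o['eef_pos'].round(4))"
```

```text
[0.5675 0.3786 0.184 ]
```

View pics/wr.png

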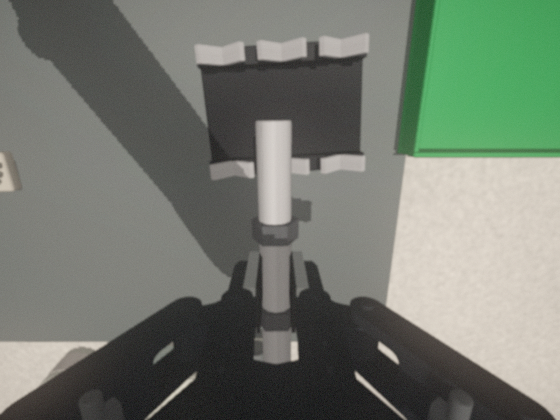

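The rest is seen with its near rail at row 50 and its far rail at row 165, bright segments at u≈220, 281 and 343. The handpiece is held straight. I'll enlarge the rails.

Run:
```python
from h import *
c,im=load("wr.png");w=im[30:190,185:380];cv2.imwrite("pics/wrc.png",cv2.resize(w,None,fx=3.6,fy=3.6,interpolation=cv2.INTER_CUBIC))
for u in(195,220,245,257,281,306,318,343,368): print(u,plane(c,u,52,.051).round(3),plane(c,u,52,.034).round(3),plane(c,u,165,.051).round(3))
```

```text
195 [0.44  0.312 0.051] [0.437 0.308 0.034] [0.534 0.304 0.051]
220 [0.44  0.332 0.051] [0.437 0.33  0.034] [0.534 0.327 0.051]
245 [0.44  0.353 0.051] [0.437 0.351 0.034] [0.534 0.35  0.051]
257 [0.44  0.363 0.051] [0.437 0.362 0.034] [0.534 0.361 0.051]
281 [0.44  0.383 0.051] [0.437 0.383 0.034] [0.534 0.383 0.051]
306 [0.44  0.403 0.051] [0.437 0.405 0.034] [0.534 0.406 0.051]
318 [0.44  0.413 0.051] [0.437 0.416 0.034] [0.534 0.417 0.051]
343 [0.44  0.434 0.051] [0.437 0.437 0.034] [0.534 0.441 0.051]
368 [0.44  0.455 0.051] [0.437 0.459 0.034] [0.534 0.464 0.051]
```

View pics/wrc.png

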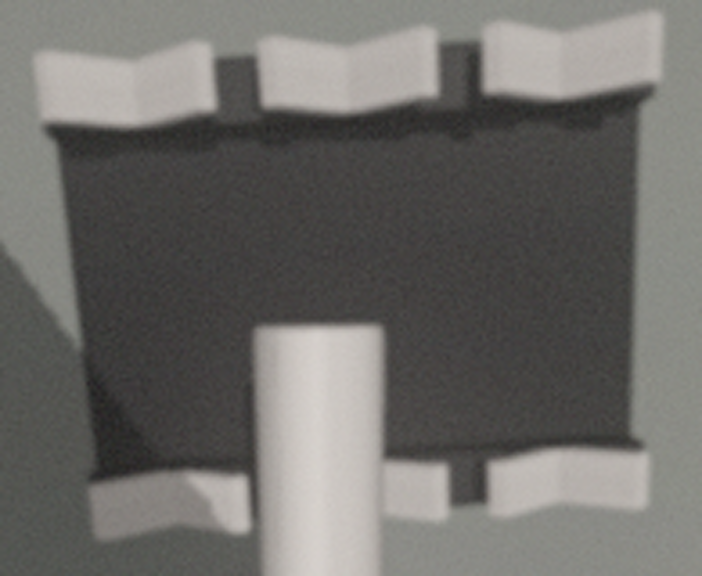

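The V bottoms, as crop pixels, are at (132,95), (350,80) and (558,68) on the near rail. On the far rail they are at (185,501) and (562,476). The rest is slightly turned.

Run:
```python
from h import *
c,im=load("wr.png")
P=[(132,95),(350,80),(558,68),(185,501),(562,476)];W=np.array([plane(c,185+x/3.6,30+y/3.6,.034)[:2] for x,y in P]);print(W.round(4))
M=np.array([[-.05,-.052],[-.05,0],[-.05,.052],[.05,-.052],[.05,.052]])
m,w=M.mean(0),W.mean(0);U,S,V=np.linalg.svd((M-m).T@(W-w));Rt=(U@V).T
t=w-Rt@m;print("center",t.round(4),"yaw",np.arctan2(Rt[1,0],Rt[0,0]).round(3),"res",np.round(W-(M@Rt.T+t),4))
for y in(.052,0,-.052):print(y,(Rt@[0,y]+t).round(4))
# height check: near V2 in wA, and top cam
a=load("wA.png")[0]
for p in((.44,.31,.051),(.44,.33,.034)):print(proj(a,p))
# held handpiece centre offset: near band & butt in image at z=tcp+.006
z=.184+.006
print("butt",plane(c,274,121,z+.008).round(4),"band1",plane(c,275,230,z).round(4),"band2",plane(c,275,318,z).round(4))
```

```text
[[0.4409 0.3308]
 [0.4376 0.3841]
 [0.4349 0.4347]
 [0.541  0.3398]
 [0.5342 0.4423]]
center [0.4877 0.3871] yaw 0.071 res [[-0.0006 -0.0009]
 [-0.0002  0.0006]
 [ 0.0008 -0.0007]
 [-0.0002  0.0011]
 [ 0.0003 -0.0001]]
0.052 [0.484  0.4389]
0 [0.4877 0.3871]
-0.052 [0.4914 0.3352]
(np.float64(503.6206051149429), np.float64(164.1298354059644))
(np.float64(510.359750725189), np.float64(161.66610079104674))
butt [0.4914 0.3775 0.198 ] band1 [0.5428 0.3779 0.19  ] band2 [0.594  0.3779 0.19  ]
```

>>> drive_effector(
  offsets=[
    [0.03,0.02,0,0,0],
    [0.03,0.02,0.02,0,0],
    [0.024,0.02,0.03,0,0],
    [0,0,0.03,-0.071,0],
    [0,0,0.02,0,0],
    [0,0,0,0,0],
    [0,0,0,0,0],
  ],
)

```text
t: 38.7
eef_pos: [0.4839, 0.4376, 0.0835]
tool_rot: [-0.0, -0.034, 0.999, -0.001]
contact_force: [-0.6, -0.3, 0.2]
gripper_width: 0.157
grasp_force: 58.9
```

>>> drive_effector(
  offsets=[
    [0,0.0013,0.015,0,0],
    [0,0,0.013,0,0],
    [0,0,0.01,0,0],
    [0,0,0.003,0,0],
    [0,0,0,0,0],
    [0,0,0,0,0],
  ],
)

```text
t: 39.3
eef_pos: [0.4828, 0.4401, 0.0422]
tool_rot: [-0.0, -0.035, 0.999, -0.0]
contact_force: [-1.1, -2.2, 0.8]
gripper_width: 0.158
grasp_force: 59.0
```

>>> drive_effector(
  offsets=[
    [0,0,0.0015,0,0],
    [0,0,0,0,0],
    [0,0,0,0,0.3],
    [0,0,0,0,0.3],
    [0,0,0,0,0.3],
    [0,0,-0.03,0,0.3],
    [0,0,-0.04,0,0.4],
    [0,0,-0.04,0.071,0.4],
    [-0.03,-0.02,-0.03,0,0.4],
    [-0.03,-0.03,0,0,0.4],
    [-0.02,-0.02,0,0,0.4],
    [0,0,0,0,0.4],
    [0,0,0,0,0.4],
  ],
)

```text
t: 40.6
eef_pos: [0.5633, 0.3705, 0.1808]
tool_rot: [0.0, 0.001, 1.0, 0.0]
contact_force: [-0.3, 0.2, 0.7]
gripper_width: 0.403
grasp_force: 0.0
```

Run:
```python
from h import *
c,im,o=snap('ws.png');print(o['eef_pos'].round(4))
u,v=map(int,proj(c,[.4877,.3871,.045]));print(u,v)
cv2.imwrite("pics/wsc.png",cv2.resize(im[max(v-110,0):v+110,u-60:u+180],None,fx=2.5,fy=2.5))
for dx in(-.024,.024): print(proj(c,[.4838+dx,.439+.071*dx,.05]))
```

```text
[0.5633 0.3705 0.1808]
294 117
(np.float64(354.8843699181542), np.float64(82.81118873103551))
(np.float64(354.3975507597035), np.float64(140.8724181651517))
```

View pics/wsc.png

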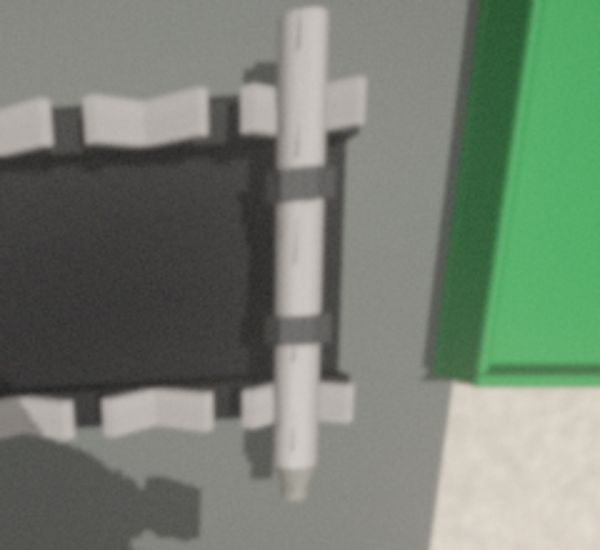

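The first handpiece is seated in the +y notch, with its bands within 2 px of the prediction. Next is handpiece 1.

>>> drive_effector(
  offsets=[
    [0,-0.03,0,0,0.4],
    [0,-0.04,0,0,0.4],
    [0,-0.04,0,0,0.4],
    [0,-0.04,0,0,0.4],
    [0,-0.04,0,0,0.4],
    [0,-0.04,0,0,0.4],
    [0,-0.04,0,0,0.4],
    [0,-0.04,0,0,0.4],
    [0,-0.04,0,0,0.4],
    [0,-0.04,0,0,0.4],
    [0,-0.04,0,0,0.4],
    [0,-0.04,0,0,0.4],
    [0,-0.04,0,0,0.4],
    [0,-0.04,0,0,0.4],
    [-0.01,-0.04,0,0,0.4],
    [-0.01,-0.04,0,0,0.4],
    [-0.01,-0.04,0,0,0.4],
    [0,-0.03,0,0,0.4],
    [0,0,0,0,0.4],
    [0,0,0,0,0.4],
  ],
)

```text
t: 42.65
eef_pos: [0.5935, -0.328, 0.1802]
tool_rot: [-0.0, -0.001, 1.0, 0.001]
contact_force: [0.1, 1.2, -0.2]
gripper_width: 0.398
grasp_force: 0.0
```

Run:
```python
from h import *
c,im,o=snap('wt.png');print(o['eef_pos'].round(4))
g=cv2.cvtColor(im,cv2.COLOR_BGR2GRAY).astype(int)
for n,(x,y,yw) in dict(h1=(.5241,-.342,-.134),h2=(.497,-.4125,.198)).items():
    for s in(-.045,-.024,-.01,.01,.024,.045):
        u,v=map(int,np.round(proj(c,[x+s*np.cos(yw),y+s*np.sin(yw),.012])));print(n,s,u,v,g[v-1:v+2,u-16:u+18].mean(0).astype(int))
    q=[]
    for s in(-.024,.024):
        u,v=map(int,np.round(proj(c,[x+s*np.cos(yw),y+s*np.sin(yw),.02])));q.append((v,g[v-10:v+11,u-2:u+3].mean(1).astype(int)))
    print(q)
```

```text
[ 0.5935 -0.328   0.1802]
h1 -0.045 267 75 [141 144 143 145 142 139 134 143 162 173 184 192 198 203 205 201 196 193
 191 186 181 171 154 136 137 142 145 144 143 145 146 146 144 145]
h1 -0.024 265 98 [142 140 127 104  90  86  87  95 106 117 122 119 120 122 120 120 119 120
 121 117 105  92  90  86  90  96 116 135 142 145 143 143 144 143]
h1 -0.01 263 113 [142 142 140 141 139 140 140 140 154 170 181 190 197 203 203 201 197 192
 189 184 178 169 152 135 133 139 141 142 142 136 124 108  99  89]
h1 0.01 260 134 [141 139 142 141 140 140 141 139 142 157 170 181 189 196 202 204 200 193
 182 162 145 132 123 114 101  90  87  89  88  86  89  88  87  88]
h1 0.024 259 148 [139 139 138 136 120 100  85  85  87  91  95  92  85  79  74  75  75  74
  75  76  74  75  68  68  69  68  73  80  85  89  87  87  85  85]
h1 0.045 256 168 [ 98  90  88  87  89  89  86  88  94 106 120 127 133 134 136 135 136 132
 131 131 129 125 122 117 107  94  85  87  86  85  85  8
[... 756 characters left out ...]
35 135 135 137 136 140 151 167 180 188 194 200 199 199 197 195 191
 180 171 168 164 149 129 111 114 130 136 139 138 138 139 138 138]
h2 0.024 195 120 [136 137 136 132 122 104  94  99 110 115 116 114 112 114 112 115 113 113
 110 103  94  91  91  93  94  92  92  95  99 118 131 139 138 139]
h2 0.045 201 141 [137 137 137 138 138 138 143 156 173 185 192 199 203 204 201 199 195 187
 175 169 165 155 139 115 114 129 138 138 139 139 138 140 140 140]
[(66, array([192, 193, 193, 194, 193, 190, 177, 148, 122, 113, 113, 111, 111,
       112, 113, 113, 112, 112, 110, 130, 160])), (120, array([194, 196, 195, 196, 197, 193, 174, 144, 121, 115, 112, 113, 115,
       114, 113, 114, 118, 144, 178, 192, 195]))]
```

>>> drive_effector(
  offsets=[
    [0.025,-0.005,0.03,0,0.4],
    [0.025,-0.005,0.03,0,0.4],
    [0.02,-0.0045,0.04,0,0.4],
    [0,0,0.03,0.12,0.4],
    [0,0,0,0,0.4],
    [0,0,0,0,0.4],
  ],
  grip_n=60,
)

```text
t: 43.3
eef_pos: [0.5244, -0.3418, 0.0512]
tool_rot: [0.0, 0.057, 0.998, 0.0]
contact_force: [0.6, -0.5, 1.4]
gripper_width: 0.4
grasp_force: 0.0
```

>>> drive_effector(
  offsets=[
    [0.001,-0.0005,0.02,0,0.4],
    [0,0,0.02,0,0.4],
    [0,0,0.007,0,0.4],
    [0,0,0,0,0.4],
    [0,0,0,0,0],
    [0,0,0,0,0],
    [0,0,0,0,0],
    [0,0,0,0,0],
    [0,0,-0.03,0,0],
    [0,0,-0.04,0,0],
    [0,0,-0.04,-0.06,0],
    [0,0,-0.03,-0.06,0],
    [0,0,0,0,0],
  ],
  grip_n=60,
)

```text
t: 44.6
eef_pos: [0.5244, -0.3462, 0.1492]
tool_rot: [0.004, -0.001, 1.0, -0.002]
contact_force: [0.9, -1.3, -1.0]
gripper_width: 0.157
grasp_force: 59.2
```

>>> drive_effector(
  offsets=[
    [0,0.03,0,0,0],
    [0,0.04,0,0,0],
    [0,0.04,0,0,0],
    [0,0.04,0,0,0],
    [0,0.04,0,0,0],
    [0,0.04,0,0,0],
    [0,0.04,0,0,0],
    [0,0.04,0,0,0],
    [0,0.04,0,0,0],
    [0,0.04,0,0,0],
    [0,0.04,0,0,0],
    [0,0.04,0,0,0],
    [0,0.04,0,0,0],
    [0,0.04,0,0,0],
    [0.01,0.04,0,0,0],
    [0.01,0.04,0,0,0],
    [0.01,0.04,0,0,0],
    [0,0.03,0,0,0],
    [0,0,0,0,0],
    [0,0,0,0,0],
  ],
)

```text
t: 46.6
eef_pos: [0.4912, 0.3561, 0.143]
tool_rot: [-0.0, -0.001, 1.0, -0.001]
contact_force: [0.6, -1.3, -1.4]
gripper_width: 0.156
grasp_force: 59.1
```

>>> drive_effector(
  offsets=[
    [0.0035,0.016,0,0,0],
    [0,0.015,0,0,0],
    [0,0,0.03,-0.071,0],
    [0,0,0.03,0,0],
    [0,0,0,0,0],
    [0,0,0,0,0],
  ],
)

```text
t: 47.2
eef_pos: [0.4884, 0.387, 0.0839]
tool_rot: [-0.0, -0.035, 0.999, -0.0]
contact_force: [-0.1, 0.2, -0.6]
gripper_width: 0.157
grasp_force: 59.1
```

Run:
```python
from h import *
c,im,o=snap('wu.png');g=cv2.cvtColor(im,cv2.COLOR_BGR2GRAY);print([int(x) for x in g[120:400:6,272:279].mean(1)])
c2,im2=load('wr.png');g=cv2.cvtColor(im2,cv2.COLOR_BGR2GRAY);print([int(x) for x in g[120:400:6,272:279].mean(1)])
```

```text
[139, 209, 209, 208, 209, 209, 209, 209, 209, 208, 208, 208, 208, 207, 206, 206, 206, 206, 104, 110, 76, 75, 138, 138, 135, 136, 136, 136, 136, 136, 135, 136, 130, 69, 68, 68, 135, 134, 135, 134, 134, 36, 36, 38, 35, 33, 32]
[134, 203, 204, 203, 204, 203, 203, 204, 204, 204, 204, 204, 203, 203, 203, 202, 203, 202, 110, 102, 77, 111, 135, 133, 135, 134, 133, 134, 132, 133, 132, 133, 103, 68, 66, 80, 132, 131, 131, 131, 130, 36, 37, 39, 34, 34, 35]
```

>>> drive_effector(
  offsets=[
    [0.0005,0,0.015,0,0],
    [0,0,0.015,0,0],
    [0,0,0.01,0,0],
    [0,0,0.003,0,0],
    [0,0,0,0,0],
    [0,0,0,0,0],
  ],
)

```text
t: 47.85
eef_pos: [0.4871, 0.3869, 0.0405]
tool_rot: [-0.001, -0.035, 0.999, -0.0]
contact_force: [-2.1, -0.4, 1.4]
gripper_width: 0.156
grasp_force: 59.6
```

>>> drive_effector(
  offsets=[
    [0,0,0.001,0,0],
    [0,0,0,0,0.3],
    [0,0,0,0,0.3],
    [0,0,0,0,0.3],
    [0,0,-0.03,0,0.3],
    [0,0,-0.04,0,0.4],
    [0,0,-0.04,0.071,0.4],
    [-0.03,-0.03,-0.02,0,0.4],
    [-0.03,-0.03,0,0,0.4],
    [0,-0.02,0,0,0.4],
    [0,0,0,0,0.4],
  ],
)

```text
t: 48.95
eef_pos: [0.5491, 0.302, 0.1697]
tool_rot: [0.0, 0.003, 1.0, -0.001]
contact_force: [-0.2, -0.9, 0.2]
gripper_width: 0.403
grasp_force: 0.0
```

Run:
```python
from h import *
c,im,o=snap('wv.png');print(o['eef_pos'].round(4))
g=cv2.cvtColor(im,cv2.COLOR_BGR2GRAY).astype(int)
for s in(-.024,.024):
    p=[.4877+s,.3871+.071*s,.052];u,v=map(int,np.round(proj(c,p)));print(u,v,g[v-12:v+13,u-2:u+3].mean(1).astype(int))
for s in(-.055,-.01,.01,.055):
    p=[.4877+s,.3871+.071*s,.045];u,v=map(int,np.round(proj(c,p)));print(u,v,g[v-1:v+2,u-16:u+17].mean(0).astype(int))
```

```text
[0.5491 0.302  0.1697]
377 104 [208 207 207 204 193 167 136 121 119 117 120 119 118 118 120 118 122 147
 181 199 205 205 206 207 206]
376 163 [205 204 205 202 188 155 125 115 115 115 116 115 116 115 115 116 139 173
 194 202 203 203 202 203 202]
376 64 [187 186 187 187 184 173 156 136 134 143 153 159 166 176 186 193 200 206
 210 212 211 206 200 197 193 188 183 179 179 177 178 179 178]
374 122 [ 49  50  49  49  50  51  64  95 119 138 152 162 171 179 186 194 201 206
 210 209 205 199 194 193 189 177 152 111  78  63  63  64  66]
374 146 [ 50  52  52  48  52  60  81 109 134 151 161 168 175 183 192 199 205 208
 207 205 200 196 192 188 177 150 112  78  64  65  65  62  64]
373 195 [185 184 185 181 172 157 142 139 148 161 171 180 186 194 198 202 204 206
 205 202 199 196 190 179 171 163 162 163 165 166 168 169 172]
```

>>> drive_effector(
  offsets=[
    [0,-0.03,0,0,0.4],
    [0,-0.04,0,0,0.4],
    [0,-0.04,0,0,0.4],
    [0,-0.04,0,0,0.4],
    [0,-0.04,0,0,0.4],
    [0,-0.04,0,0,0.4],
    [0,-0.04,0,0,0.4],
    [0,-0.04,0,0,0.4],
    [0,-0.04,0,0,0.4],
    [0,-0.04,0,0,0.4],
    [0,-0.04,0,0,0.4],
    [0,-0.04,0,0,0.4],
    [0,-0.04,0,0,0.4],
    [0,-0.04,0,0,0.4],
    [0,-0.04,0,0,0.4],
    [0,-0.04,0,0,0.4],
    [0,-0.04,0,0,0.4],
    [0,-0.04,0,0,0.4],
    [0,0,0,0,0.4],
    [0,0,0,0,0.4],
  ],
)

```text
t: 51.0
eef_pos: [0.5483, -0.4024, 0.1688]
tool_rot: [-0.0, -0.0, 1.0, 0.001]
contact_force: [-0.1, 0.3, -0.6]
gripper_width: 0.397
grasp_force: 0.0
```

>>> drive_effector(
  offsets=[
    [0.02,-0.004,0.03,0,0.4],
    [0.02,-0.004,0.03,0,0.4],
    [0.009,-0.002,0.03,-0.085,0.4],
    [0,0,0.03,-0.09,0.4],
    [0,0,0,0,0.4],
    [0,0,0,0,0.4],
  ],
  grip_n=60,
)

```text
t: 51.6
eef_pos: [0.5003, -0.4111, 0.0499]
tool_rot: [0.0, -0.088, 0.996, 0.001]
contact_force: [0.2, -1.2, 0.6]
gripper_width: 0.401
grasp_force: 0.0
```

>>> drive_effector(
  offsets=[
    [0.001,-0.0015,0.02,0,0.4],
    [0,0,0.02,0,0.4],
    [0,0,0.006,0,0.4],
    [0,0,0,0,0.4],
    [0,0,0,0,0],
    [0,0,0,0,0],
    [0,0,0,0,0],
    [0,0,0,0,0],
    [0,0,-0.03,0,0],
    [0,0,-0.04,0,0],
    [0,0,-0.04,0.085,0],
    [0,0,-0.03,0.09,0],
    [0,0,0,0,0],
  ],
  grip_n=60,
)

```text
t: 52.9
eef_pos: [0.5005, -0.4171, 0.1493]
tool_rot: [0.004, 0.001, 1.0, -0.003]
contact_force: [-0.6, 0.4, -1.0]
gripper_width: 0.159
grasp_force: 58.9
```

>>> drive_effector(
  offsets=[
    [0,0.03,0,0,0],
    [0,0.04,0,0,0],
    [0,0.04,0,0,0],
    [0,0.04,0,0,0],
    [0,0.04,0,0,0],
    [0,0.04,0,0,0],
    [0,0.04,0,0,0],
    [0,0.04,0,0,0],
    [0,0.04,0,0,0],
    [0,0.04,0,0,0],
    [0,0.04,0,0,0],
    [0,0.04,0,0,0],
    [0,0.04,0,0,0],
    [0,0.04,0,0,0],
    [0,0.04,0,0,0],
    [0,0.04,0,0,0],
    [0,0.04,0,0,0],
    [0,0.03,0,0,0],
    [0,0,0,0,0],
    [0,0,0,0,0],
  ],
)

```text
t: 54.9
eef_pos: [0.4975, 0.2854, 0.1431]
tool_rot: [-0.0, -0.001, 1.0, -0.0]
contact_force: [0.9, -0.7, -1.4]
gripper_width: 0.162
grasp_force: 59.0
```

>>> drive_effector(
  offsets=[
    [0.006,0.025,0,0,0],
    [0,0.025,0,0,0],
    [0,0,0.03,-0.071,0],
    [0,0,0.03,0,0],
    [0,0,0,0,0],
    [0,0,0,0,0],
  ],
)

```text
t: 55.5
eef_pos: [0.4924, 0.3335, 0.0839]
tool_rot: [-0.0, -0.035, 0.999, -0.001]
contact_force: [0.1, 0.1, -0.3]
gripper_width: 0.159
grasp_force: 59.0
```

Run:
```python
from h import *
c,im,o=snap('wx.png');g=cv2.cvtColor(im,cv2.COLOR_BGR2GRAY);print([int(x) for x in g[90:400:6,272:279].mean(1)])
```

```text
[146, 148, 148, 150, 150, 149, 216, 217, 216, 216, 217, 217, 216, 216, 216, 216, 215, 215, 214, 214, 214, 214, 213, 108, 112, 82, 81, 144, 143, 144, 143, 143, 143, 142, 142, 142, 142, 135, 74, 72, 73, 141, 140, 139, 139, 139, 42, 41, 41, 37, 34, 34]
```

In-hand position matches the earlier ones, so I lower it.

>>> drive_effector(
  offsets=[
    [0.001,0.0017,0.015,0,0],
    [0,0,0.015,0,0],
    [0,0,0.01,0,0],
    [0,0,0.003,0,0],
    [0,0,0,0,0],
    [0,0,0,0,0],
  ],
)

```text
t: 56.15
eef_pos: [0.4906, 0.3355, 0.0408]
tool_rot: [-0.001, -0.035, 0.999, -0.001]
contact_force: [-3.5, -3.4, 9.3]
gripper_width: 0.153
grasp_force: 60.0
```

>>> drive_effector(
  offsets=[
    [0,0,0.0005,0,0],
    [0,0,0,0,0.3],
    [0,0,0,0,0.3],
    [0,0,0,0,0.3],
    [0,0,-0.03,0,0.3],
    [0,0,-0.04,0,0.4],
    [0,0,-0.04,0.071,0.4],
    [-0.03,-0.02,-0.03,0,0.4],
    [-0.03,-0.02,-0.01,0,0.4],
    [-0.02,-0.02,0,0,0.4],
    [0,0,0,0,0.4],
    [0,0,0,0,0.4],
  ],
)

```text
t: 57.35
eef_pos: [0.5711, 0.2763, 0.1899]
tool_rot: [-0.0, 0.001, 1.0, -0.0]
contact_force: [-0.8, 0.7, -0.6]
gripper_width: 0.398
grasp_force: 0.0
```

Run:
```python
from h import *
c,im,o=snap('wy.png');print(o['eef_pos'].round(4))
t=bot.read_camera("top");c3=cam("top")
a=cv2.resize(im[0:260,180:560],(400,274));b=cv2.resize(t[120:270,120:455],(780,349))
cv2.imwrite("pics/fin.png",cv2.vconcat([cv2.resize(a,(780,440))[:250] if 0 else cv2.copyMakeBorder(a[:240],0,0,0,380,cv2.BORDER_CONSTANT),b]))
```

```text
[0.5711 0.2763 0.1899]
```

View pics/fin.png

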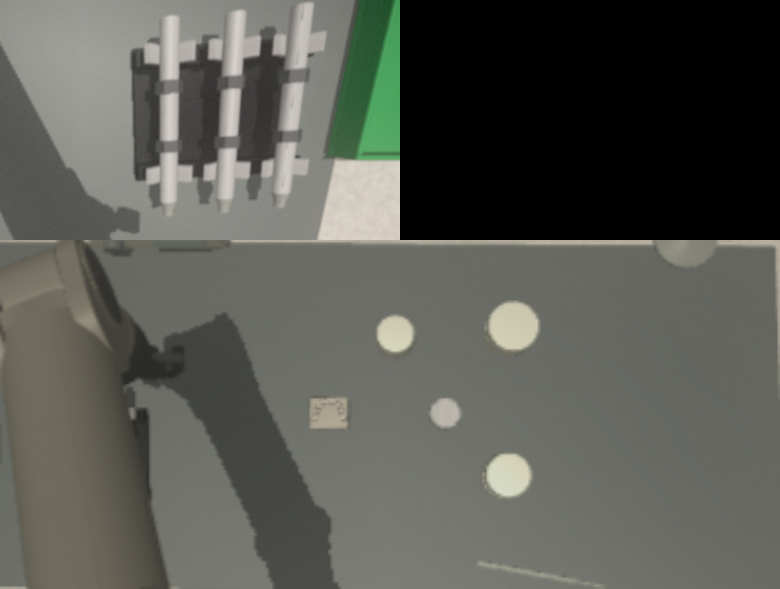

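All three handpieces are seated and the three pots are covered, with the bystanders in place. I'll recheck the large cover's centring from straight above.

>>> drive_effector(
  offsets=[
    [-0.015,-0.04,0,0,0.4],
    [-0.015,-0.04,0,0,0.4],
    [-0.015,-0.04,0,0,0.4],
    [-0.015,-0.04,0,0,0.4],
    [-0.015,-0.04,0,0,0.4],
    [-0.015,-0.04,0,0,0.4],
    [-0.015,-0.04,0,0,0.4],
    [-0.015,-0.04,0,0,0.4],
    [-0.015,-0.04,0,0,0.4],
    [-0.015,-0.04,0,0,0.4],
    [-0.01,-0.04,0,0,0.4],
    [0,0,0,0,0.4],
    [0,0,0,0,0.4],
  ],
)

```text
t: 58.75
eef_pos: [0.7309, -0.163, 0.1895]
tool_rot: [-0.001, 0.0, 1.0, 0.0]
contact_force: [0.6, 1.3, 0.3]
gripper_width: 0.4
grasp_force: 0.0
```

Run:
```python
from h import *
c,im,o=snap('wz.png')
X=[.656,-.163,.058];print(circ(c,im,X),far(c,im,X,.032,10,60))
for n,x in(("w8.png",0),("w6.png",1)):
    a,A=load(n)
# bottom edge of pot in w8 (near, camera-side outline): pot underside near edge at z=0
a,A=load("w8.png");u,v=proj(a,X);k=yel(A,u,v,60,10)[:,0];P=np.array([plane(a,x+0.,y+0.,0.)[:2] for x,y in k])
print("near edge x at z=0 -> pot x",P[:,0].min()+.032)
k=yel(im,*proj(c,X),60,10)[:,0];P=np.array([plane(c,x+0.,y+0.,.058)[:2] for x,y in k]);print(P.min(0),P.max(0))
```

```text
(array([ 0.65576601, -0.16301075]), 0.03185435011982918) (array([ 0.65525195, -0.16313532]), np.float64(0.0002398570266625111), 96)
near edge x at z=0 -> pot x 0.6571405456792508
[ 0.62414325 -0.19527433] [ 0.68782364 -0.1311753 ]
```

```bash
python3 -c "
from station import bot
print(bot.hand_in())"
```

```text
the job is handed in; nothing more can be done
None
```

I handed the job in at about 59 s. My last pictures show all three pots covered with a crown in each, all three handpieces seated in the rest, and the tooth-arch model, wax tin and carver in place; the judge's verdict was not shown.

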